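# Offer a lens block to the polishing pin, hole up

## Task

Get the lens polishing machine ready for a lap change: on its push-button station press the three keys one at a time, from left to right as seen from the robot (spindle stop, slurry off, quill unlock). Then take the walnut lens block off its saddle, turn it so that its blind pin hole is uppermost (both ends are alike but for the hole) and bring it up under the machine's drive pin until the pin bottoms in the hole and the quill is lifted about 10 mm on its spring. Finish while still holding the block there, upright and still, in the gripper; leave the copper cup, the loupe and the glass filter disk where they lie.

Things in the scene. Friction and masses are not known exactly. Their poses are not given: they have to be found in the camera images.
- key1_top (a point): centre of the top of the left-hand key (robot's view), the largest: round, black, 32 mm across, in a steel collar, top 18 mm above the station's top face and 54 mm above the bench. The station is a fixed grey box 75 x 175 x 36 mm; its three keys stand in a row, 50 mm apart. The point's y axis runs along the row from key 3 to key 1
- key2_top (a point): centre of the top of the middle key, round, black, 24 mm across, same height
- key3_top (a point): centre of the top of the right-hand key (-y end at yaw 0), round, black, 24 mm across, same height
- key1 (a joint): travel of the left-hand key, m: 0 up, 0.006 fully down; springs back by itself; 1.5 N starts it, 5 N takes it fully down
- key2 (a joint): travel of the middle key, same
- key3 (a joint): travel of the right-hand key, same
- saddle: dark cast iron V saddle, fixed: round foot 72 mm across and 10 mm high, above it a column 24 mm wide (28 mm at the top) and 40 mm long, with a V in its top, at most 45 mm high. Origin at the centre of its foot on the bench; the V runs along its x axis
- block: loose walnut lens block, a cylinder 40 mm across, 64 mm long, about 70 g, lying level in the saddle's V, centre line 60 mm above the bench. Origin at its centre; x axis: its centre line, out of the end with the blind hole (central, 18 mm across, 20 mm deep; the other end is plain). The hole end may face the robot or either side. Fingers can pass the saddle on both sides
- pin_tip (a point): lower tip of the drive pin, at rest 200 mm above the bench; it rises with the quill. The pin is a bare vertical steel rod 9 mm across with a round end, 120 mm long below the quill barrel (44 mm across) at the end of the overarm. x axis: level, from the pin along the overarm to the column
- quill (a joint): how far the quill and its pin have been pushed up from rest, m: 0 to 0.03; it stops itself at 0 and is pressed down by its weight and a spring: about 4 N starts it, about 6 N holds it at 0.01, 10 N at 0.03
- machine: grey polishing machine, fixed. Origin on the bench below the pin; x axis level towards the column. Base 35 mm high, x -100 to 260, y +-100 mm; round the pin axis a splash pan 210 mm across, rim 85 mm high, with a domed iron lap 83 mm high; gear case 135 mm high from x = 120 mm on; column at x = 190 mm; overarm 343 to 387 mm high from column to pin. The space before and beside the pin is free
- cup: copper lapping cup, open, 72 mm across and 48 mm high, loose; origin at the centre of its underside; leave alone
- loupe: chrome loupe, 38 mm across and 34 mm high, loose; origin at the centre of its underside; leave alone
- filter: yellow glass filter disk, 50 mm across and 5 mm thick, lying flat, loose; origin at the centre of its underside; leave alone
There are look-alikes about, which are no part of the job. What is shaped like the part that bears key1_top but purple or red is not meant.

How it is judged:
On the way, in this order (a step that is already met when the one before it is completed fails the run):
1. the left-hand key is pressed (value of joint key1 above 0.004 m), for 0.05 s.
2. then the middle key is pressed (value of joint key2 above 0.004 m), for 0.05 s.
3. then the right-hand key is pressed (value of joint key3 above 0.004 m), for 0.05 s.
4. then the block is lifted off its saddle in the gripper (height (world z) of block above 0.08 m and contact force between block and the fingers above 1 N and contact force between block and saddle below 0.1 N), for 0.2 s.
At the end, for the whole second after the job is handed in: the block is held still in the fingers and by nothing below it, its hole end up and its centre line within 12 degrees of upright, the drive pin in the hole at its bottom (to 5 mm), the quill lifted 5 to 16 mm; the keys are up again; cup, loupe and filter lie within 20 mm of where they were (contact force between block and the fingers above 2 N and angle between block's own x axis and vertical below 0.22 rad and x of pin_tip in the frame of block between 0.008 and 0.017 m and y of pin_tip in the frame of block between -0.009 and 0.009 m and z of pin_tip in the frame of block between -0.009 and 0.009 m and value of joint quill between 0.005 and 0.016 m and linear speed of block below 0.02 m/s and contact force between block and saddle below 0.1 N and value of joint each of key1, key2, key3 below 0.002 m and distance of each of cup, loupe, filter from where it was at the start of the episode below 0.02 m); the arm keeps its last pose, push and grip.
It fails at once if two keys are pressed together (value of joint each of key1, key2 above 0.003 m or value of joint each of key2, key3 above 0.003 m or value of joint each of key1, key3 above 0.003 m).
It fails at once if the cup, the loupe or the filter disk is disturbed (distance of any of cup, loupe, filter from where it was at the start of the episode above 0.03 m).
It also fails if it takes over 64 s, if anything falls off the work surface, if the arm or the gripper's body presses on something with over 40 N, if the wrist force passes 120 N, or if a joint passes its speed limit or range.

## Robot

A 6-joint arm with a two-finger parallel gripper is mounted at the origin on the work surface. World frame = base frame: x ahead of the robot, y to its left, z up, the work surface at z = 0. Lengths are in m, angles in rad, forces in N, time in s.
With the tool pointing down it reaches from about 0.275 to 0.75 m from the base axis. Payload 10.2 kg.
Tool frame: the origin (TCP) lies at the very end of the fingers, on their centre line; the grasp point (between the pads) lies 19 mm behind it; z points along the fingers, y is the line along which they close (so a half turn about z gives the same grasp; the last joint's range is limited). The gripper opens to 85 mm and grips with 20 to 120 N. Pads are 22 mm wide; open, the fingers measure 114 mm over their backs; the gripper's body (76 mm by 85 mm) begins 54 mm behind the grasp point. The pads swing forward as they close: fully open they stand 13 mm farther back than shut.
Start: joints at [0.964, 0.313, 1.498, -0, 1.331, -0.223], TCP at [0.197, 0.487, 0.199] pointing down, gripper open.
Joint ranges: [-2.94, 2.94], [-0.97, 2.17], [0.19, 2.56], [-1.23, 4.37], [0.02, 3.11], [-2.88, 2.88]. Speed limits (rad/s): [2.39, 2.39, 3.01, 3.14, 3.14, 3.14].

## Interface

Orientations are given as a unit quaternion [x, y, z, w].
In Python, from cell import telemetry, eyes, r gives the robot as it stands. The module is installed in compiled form; this text tells all that it offers.
- The arm moves only by the tool move_arm, never from a script. Its argument "rows" is one flat list of numbers, 4 for each row, row after row: the shift along the world's x, y, z in mm, then the turn about the world's z in degrees. A call has 1 to 10 rows; each row shifts and turns the commanded pose from where the row before left it; what a row does not reach is not made up. A row lasts 1/12 s, in which the tool goes at most 41.7 mm and 7.16 degrees, less where a joint would pass 70% of its speed; a pose out of reach is approached as far as the arm can. A call is refused whole if a number of a shift passes 41.7 or a number of a turn 7.16, either way. A call with a gripper value outside its range is refused whole. "fingers" is the opening, from 0 (shut) to 1 (fully open), set as the call begins (left out, the last holds). The fingers move at their own pace and stop on an object; "force" is the grip in N (left out, the last holds). Time passes only in rows, so rows that do not move let the fingers close. It gives the time, the measured TCP pose, the force, the opening and the grip force at its end, in the units of the state.
- telemetry.read_state(): the state, without advancing time (a new reading comes with each control period).
- eyes.camera(name): name is "side" or "top"; returns a dict with "img" (480x640x3 uint8, blue, green, red), "fx", "fy", "cx", "cy" (pixels), "distortion" ([k1, k2, p1, p2, k3] as OpenCV has them; the pictures are not rectified), "R" (3x3) and "t" (3): a world point X has camera coordinates R X + t. Camera axes: x right, y down, z forward; pixel columns grow to the right and rows downward; lengths in m; the calibration is good to about 2 mm. A picture is of the moment at which its call begins. There is no depth.
- r.job_done(): hands the job in; it is judged then, once.
The state is a dict: "time_s": time; "joint_positions": joint angles; "joint_vel": joint speeds; "effort": joint torques, N m; "eef_pos": TCP position; "orientation": TCP orientation; "contact_force": force on the tool from outside, world axes, zero at the start; "ft_torque": the same for the moment, N m; "opening": finger opening in m; "grip_force": force on a finger pad.
Only numpy, scipy, OpenCV 4.12 (cv2) and the standard library are available. Lean on these libraries where they do the work, as an engineer would, in place of code of your own. Each camera call takes 0.05 s, during which the arm holds its last target. There are 200 camera calls.

## Working session

There is one attempt and no reset: what is moved stays moved. The work goes in short steps, Python scripts to look and compute and a tool call to move; the robot and the scene stay as the last step left them, time stands still between calls to the robot, and variables do not carry over. Pictures are saved under pics/ and viewed, at most 10 in all, crops included, and the job is handed in when it is done.

Besides the shell and the picture viewer there is one more tool, called as name(argument=value, ...), one argument or row to a line, values as JSON. move_arm: Moves the arm, as the interface text tells. Its arguments: {"type":"object","properties":{"rows":{"type":"array","items":{"type":"number"}},"fingers":{"type":"number"},"force":{"type":"number"}},"required":["rows"]}

```bash
mkdir -p pics; ls
python3 - <<'E'
from cell import telemetry, eyes, r
import cv2,pickle
s=telemetry.read_state(); print({k:s[k] for k in ['time_s','joint_positions','eef_pos','orientation','opening','contact_force']})
for n in ['side','top']:
    c=eyes.camera(n); pickle.dump(c,open(n+'0.pkl','wb')); cv2.imwrite(f'pics/{n}0.png',c['img'])
    print(n,c['fx'],c['fy'],c['cx'],c['cy'],c['distortion'],c['R'],c['t'])
E
```

```text
pics
{'time_s': 0.0, 'joint_positions': array([ 9.63590983e-01,  3.13473129e-01,  1.49842077e+00, -2.86284266e-05,
        1.33098618e+00, -2.23400901e-01]), 'eef_pos': array([0.19643726, 0.48655389, 0.1989294 ]), 'orientation': array([ 1.90723156e-01,  9.81643654e-01, -5.94600990e-04, -2.46995772e-04]), 'opening': 0.08563686616977824, 'contact_force': array([ 0.13293832, -0.16876637, -0.09279046])}
side 565.7162520226743 565.7162520226743 315.4368216767011 227.57999296126104 [-0.170611  0.        0.        0.        0.      ] [[ 0.7965978  -0.6045091  -0.00083003]
 [-0.41946215 -0.5517606  -0.720841  ]
 [ 0.43529697  0.57456852 -0.69309997]] [-0.46595226  0.27061734  1.57824509]
top 467.149788687058 467.149788687058 316.20489268203943 242.74551661992118 [-0.06177753  0.          0.          0.          0.        ] [[-0.01150942 -0.99992656  0.00379593]
 [-0.98706566  0.01075416 -0.15995542]
 [ 0.15990285 -0.00558783 -0.98711694]] [-0.10791206  0.52425263  1.10264638]
```

View pics/side0.png

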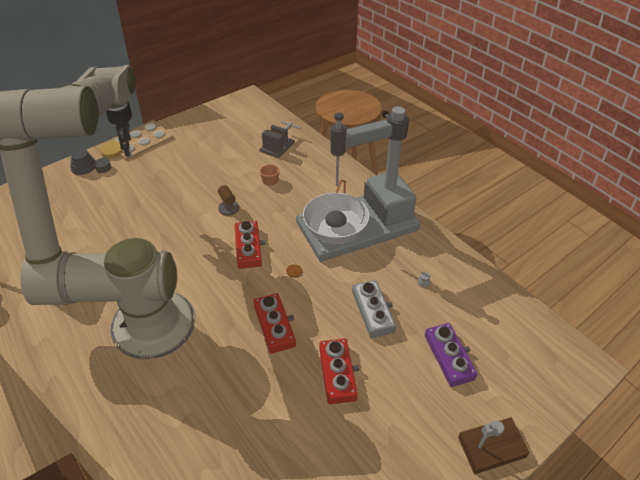

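View pics/top0.png

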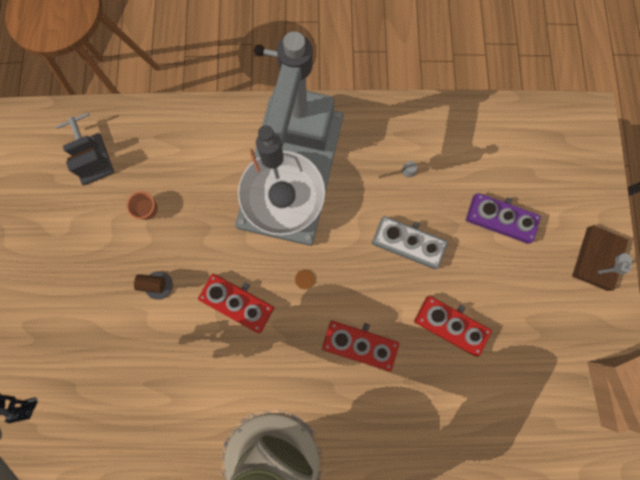

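Run:
```python
import cv2,pickle,numpy as np
S=pickle.load(open('side0.pkl','rb'))['img'];T=pickle.load(open('top0.pkl','rb'))['img']
def cr(I,u,v,w,h,k):
    return cv2.resize(I[v:v+h,u:u+w],None,fx=k,fy=k,interpolation=cv2.INTER_CUBIC)
# origins: side block (200,170) 50x50 x8 ; top block(120,255) 
a=np.hstack([cr(S,203,170,50,37,8),cr(T,125,265,50,37,8)])
b=np.hstack([cr(S,345,270,80,60,5)[:,:400],cr(T,370,205,80,60,5)])
cv2.imwrite('pics/crop1.png',np.vstack([a,b]))
c=np.hstack([cr(S,310,100,80,100,5),cr(T,235,120,80,100,5)])
cv2.imwrite('pics/crop2.png',c)
```

```text
(no output)
```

View pics/crop1.png

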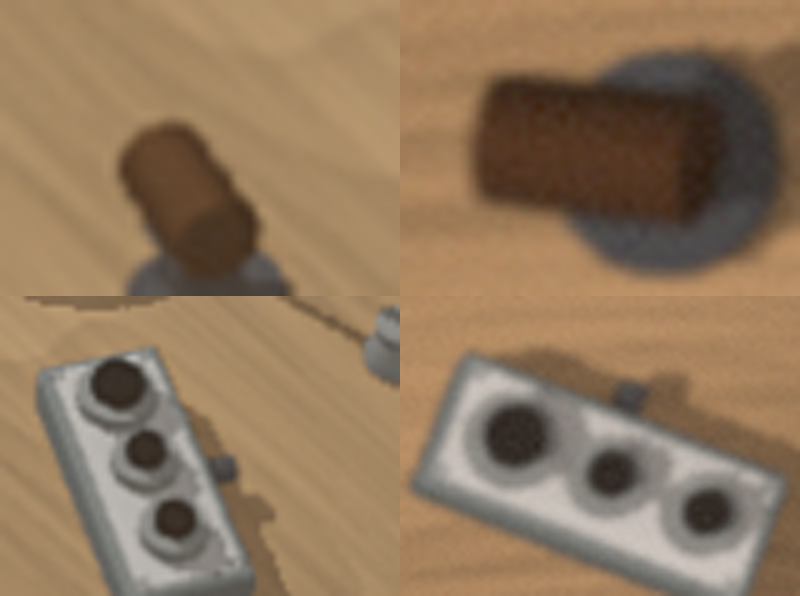

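View pics/crop2.png

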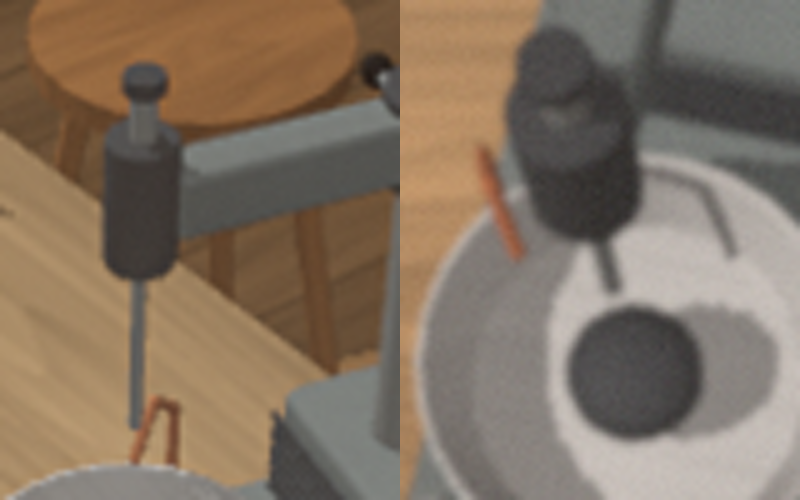

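```bash
cat > h.py <<'E'
import cv2,pickle,numpy as np
def ld(n): return pickle.load(open(n,'rb'))
def K(c): return np.array([[c['fx'],0,c['cx']],[0,c['fy'],c['cy']],[0,0,1.]])
def proj(c,P): return cv2.projectPoints(np.float64(P).reshape(-1,1,3),cv2.Rodrigues(np.array(c['R']))[0],np.array(c['t'],float),K(c),np.array(c['distortion']))[0][:,0]
def und(c,p): return cv2.undistortPoints(np.float64(p).reshape(-1,1,2),K(c),np.array(c['distortion']))[:,0]
def ray(c,p,z):
    R=np.array(c['R']);C=-R.T@np.array(c['t']);o=[]
    for u in und(c,p):
        d=R.T@np.append(u,1); o.append(C+d*(z-C[2])/d[2])
    return np.array(o)
def tri(cs,ps):
    A=[];b=[]
    for c,p in zip(cs,ps):
        u=und(c,p)[0];R=np.array(c['R']);t=np.array(c['t'])
        for i in (0,1): A.append(R[i]-u[i]*R[2]);b.append(u[i]*t[2]-t[i])
    return np.linalg.lstsq(np.array(A),np.array(b),rcond=None)[0]
E
python3 - <<'E'
from h import *
from scipy.optimize import minimize
S,T=ld('side0.pkl'),ld('top0.pkl'); np.set_printoptions(precision=4,suppress=True)
for n,a,b in [('k1',(368.6,287.6),(393.2,232.8)),('k2',(374.2,300.8),(412.4,240.4)),('k3',(380,314.8),(431.6,248)),('pin',(337.2,185.6),(277.8,178.2)),('filter',(294.5,270.5),(305.5,279)),('loupe',(425,279),(409,169)),('cup',(270,175),(142,206))]:
    print(n,tri([S,T],[a,b]), ray(S,a,.054)[0],ray(T,b,.054)[0])
masks=[]
for c,(u,v,w,h) in ((S,(203,170,50,45)),(T,(125,262,55,45))):
    I=c['img'].astype(int); m=((I[...,2]<130)&(I[...,2]-I[...,0]>18)); m2=np.zeros(m.shape,np.uint8); m2[v:v+h,u:u+w]=m[v:v+h,u:u+w]; 
    m2=cv2.morphologyEx(m2,cv2.MORPH_OPEN,np.ones((3,3),np.uint8)); masks.append(m2); print(m2.sum())
def cyl(p):
    x,y,z,a=p; d=np.array([np.cos(a),np.sin(a),0]);n=np.array([-np.sin(a),np.cos(a),0]);k=np.linspace(0,2*np.pi,40)
    r=.02*(np.cos(k)[:,None]*n+np.sin(k)[:,None]*[0,0,1.])
    return np.vstack([np.array([x,y,z])+s*.032*d+r for s in(1,-1)])
def f(p):
    e=0
    for c,m in zip((S,T),masks):
        h=cv2.convexHull(np.float32(proj(c,cyl(p)))); M=np.zeros((480,640),np.uint8)
        cv2.fillConvexPoly(M,np.round(h*16).astype(int),1,shift=4); e+=1-(M&m).sum()/(M|m).sum()
    return e
c0=tri([S,T],[(227,194),(150,284)]);print(c0)
best=min((minimize(f,[*c0[:2],.06,a],method='Nelder-Mead',options=dict(initial_simplex=np.array([[*c0[:2],.06,a]]+[[*(c0[:2]+d[:2]),.06+d[2],a+d[3]] for d in np.diag([.01,.01,.01,.2])]))) for a in (1.2,1.5,1.8)),key=lambda r:r.fun)
print(best.x,best.fun)
o=[]
for c,(u,v) in ((S,(203,170)),(T,(125,262))):
    I=cv2.resize(c['img'][v:v+45,u:u+50],None,fx=8,fy=8,interpolation=cv2.INTER_CUBIC); I=np.clip(I.astype(int)*3-60,0,255).astype(np.uint8)
    h=cv2.convexHull(np.float32(proj(c,cyl(best.x))))
    cv2.polylines(I,[np.int32((h-[u,v]+.5)*8)],True,(0,255,0),1); o.append(I)
cv2.imwrite('pics/blk.png',np.hstack(o))
E
```

```text
k1 [ 0.5446 -0.3025  0.0527] [ 0.5445 -0.3034  0.054 ] [ 0.5437 -0.3019  0.054 ]
k2 [ 0.5252 -0.3487  0.0533] [ 0.5255 -0.3493  0.054 ] [ 0.5244 -0.3481  0.054 ]
k3 [ 0.5059 -0.395   0.0527] [ 0.5057 -0.3958  0.054 ] [ 0.5051 -0.3943  0.054 ]
pin [ 0.6406 -0.0325  0.202 ] [0.7573 0.1041 0.054 ] [ 0.6846 -0.0202  0.054 ]
filter [ 0.4382 -0.0866  0.0058] [ 0.415  -0.1228  0.054 ] [ 0.4334 -0.087   0.054 ]
loupe [ 0.7208 -0.3577  0.0153] [ 0.6958 -0.379   0.054 ] [ 0.7055 -0.348   0.054 ]
cup [0.6277 0.3288 0.0202] [0.6069 0.2917 0.054 ] [0.618  0.3166 0.054 ]
287
676
[0.4257 0.282  0.0674]
[0.4261 0.2876 0.0616 1.4274] 0.5983125708779918
```

View pics/blk.png

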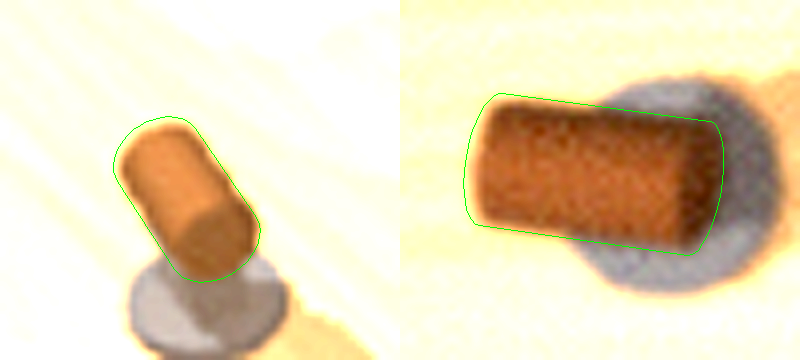

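move_arm(
  rows=[15, -34, 0, 0, 15, -34, 0, 0, 15, -34, 0, 0, 15, -34, 0, 0, 15, -34, 0, 0, 15, -34, 0, 0, 15, -34, 0, 0, 15, -34, 0, 0, 15, -34, 0, 0, 15, -34, 0, 0],
  fingers=0,
  force=30,
)

```text
time_s: 0.93
eef_pos: [0.3467, 0.1451, 0.1995]
orientation: [0.191, 0.982, 0.0, 0.0]
contact_force: [-0.0, 0.5, 0.0]
opening: 0.0002
grip_force: 0.0
```

move_arm(
  rows=[15, -34, -5, 0, 15, -34, -5, 0, 15, -34, -5, 0, 15, -34, -5, 0, 15, -34, -10, 0, 15, -34, -10, 0, 15, -34, -10, 0, 15, -34, -10, 0, 15, -34, -10, 0, 15, -34, -10, 0],
)

```text
time_s: 1.77
eef_pos: [0.4968, -0.195, 0.1186]
orientation: [0.191, 0.982, 0.0, -0.0]
contact_force: [0.4, 0.4, -0.1]
opening: 0.0004
grip_force: 0.0
```

Run:
```python
from h import *
from scipy.optimize import minimize
S,T=ld('side0.pkl'),ld('top0.pkl'); np.set_printoptions(precision=4,suppress=True)
masks=[]
for c,(u,v) in ((S,(226,190)),(T,(150,284))):
    I=c['img'].astype(float); m=((I[...,2]<118)&(I[...,2]/(I[...,0]+1)>1.55)&(I[...,2]>20)).astype(np.uint8)
    n,l=cv2.connectedComponents(cv2.morphologyEx(m,cv2.MORPH_OPEN,np.ones((3,3),np.uint8))); m=(l==l[v,u]).astype(np.uint8); masks.append(m); ys,xs=np.nonzero(m);print(l[v,u],m.sum(),xs.min(),xs.max(),ys.min(),ys.max())
def cyl(p):
    x,y,z,a=p; d=np.array([np.cos(a),np.sin(a),0]);n=np.array([-np.sin(a),np.cos(a),0]);k=np.linspace(0,2*np.pi,40)
    r=.02*(np.cos(k)[:,None]*n+np.sin(k)[:,None]*[0,0,1.])
    return np.vstack([np.array([x,y,z])+s*.032*d+r for s in(1,-1)])
def f(p):
    e=0
    for c,m in zip((S,T),masks):
        h=cv2.convexHull(np.float32(proj(c,cyl(p)))); M=np.zeros((480,640),np.uint8)
        cv2.fillConvexPoly(M,np.round(h*16).astype(int),1,shift=4); e+=1-(M&m).sum()/(M|m).sum()
    return e
for a in (1.3,1.45,1.6):
    x0=[.426,.2876,.0616,a]
    q=minimize(f,x0,method='Nelder-Mead',options=dict(initial_simplex=np.array([x0]+[list(np.add(x0,d)) for d in np.diag([.01,.01,.01,.2])])));print(q.x,q.fun)
# saddle foot
print(ray(T,[(159.5,285)],.0))
```

```text
100 210 218 234 186 204
35 468 134 164 274 292
[0.4266 0.2879 0.0612 1.5372] 0.36573306891961643
[0.4267 0.291  0.0584 1.4179] 0.3527131782945736
[0.4275 0.2893 0.0601 1.515 ] 0.3582578425863746
[[0.4262 0.2824 0.    ]]
```

move_arm(
  rows=[12, -27, -10, 0, 12, -27, -10, 0, 12, -27, -10, 0, 12, -26.5, -15, 0, 0, 0, -12, 0, 0, 0, -8, 0, 0, 0, -5, 0],
)

```text
time_s: 2.35
eef_pos: [0.5439, -0.2997, 0.048]
orientation: [0.191, 0.982, 0.001, -0.001]
contact_force: [0.4, 1.1, -0.7]
opening: 0.0002
grip_force: 0.0
```

move_arm(
  rows=[0, 0, 0, 0],
)

```text
time_s: 2.43
eef_pos: [0.544, -0.2994, 0.0486]
orientation: [0.19, 0.982, 0.001, -0.001]
contact_force: [-0.0, -0.9, 0.3]
opening: 0.0002
grip_force: 0.0
```

move_arm(
  rows=[0, -3, -1, 0, 0, 0, 0, 0],
)

```text
time_s: 2.6
eef_pos: [0.5449, -0.3038, 0.0494]
orientation: [0.19, 0.982, -0.0, 0.001]
contact_force: [0.6, -0.2, 0.8]
opening: 0.0002
grip_force: 0.0
```

Run:
```python
from cell import telemetry, eyes
from h import *
s=telemetry.read_state(); print(s['eef_pos'],s['contact_force'],s['ft_torque'],s['effort'])
o=[]
for n,(u,v) in (('side',(330,240)),('top',(360,190))):
    c=eyes.camera(n); o.append(cv2.resize(c['img'][v:v+90,u:u+100],None,fx=4,fy=4,interpolation=cv2.INTER_CUBIC))
cv2.imwrite('pics/key1.png',np.hstack(o))
```

```text
[ 0.54488327 -0.30375885  0.04943124] [ 0.5876038  -0.17596052  0.81107372] [-0.03729864 -0.01113897  0.00559511] [ 2.89581064e-01 -5.37050772e+01 -2.32213640e+01  2.03800423e-02
  1.09108203e-02 -3.66746855e-02]
```

View pics/key1.png

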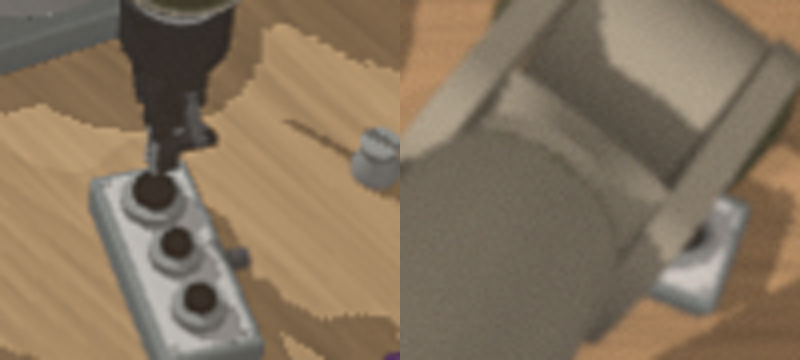

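move_arm(
  rows=[0, 0, -2, 0, 0, 0, -2, 0, 0, 0, 0, 0],
)

```text
time_s: 2.95
eef_pos: [0.5444, -0.3035, 0.0441]
orientation: [0.191, 0.982, 0.0, -0.0]
contact_force: [-0.2, 0.6, 0.2]
opening: 0.0003
grip_force: 0.0
```

Run:
```python
from h import *
S=ld('side0.pkl');print(proj(S,[(.5449,-.3038,.0494),(.5449,-.3038,.06),(.56,-.3038,.0494)]))
```

```text
[[368.67168044 288.65502507]
 [368.92071073 286.25062954]
 [372.65356795 286.18826996]]
```

move_arm(
  rows=[0, 0, -2, 0, 0, 0, -2, 0, 0, 0, 0, 0],
)

```text
time_s: 3.2
eef_pos: [0.5444, -0.3035, 0.04]
orientation: [0.191, 0.982, 0.0, -0.0]
contact_force: [-0.1, 0.6, -0.6]
opening: -0.0002
grip_force: 0.0
```

Run:
```python
from cell import telemetry, eyes
from h import *
S=ld('side0.pkl'); c=eyes.camera('side'); pickle.dump(c,open('side1.pkl','wb'))
d=np.abs(c['img'].astype(int)-S['img']).sum(2)[270:312,350:395]
for i,r in enumerate(d): print(270+i,''.join('#' if x>90 else '+' if x>45 else '.' for x in r))
print(c['img'][270:300:2,368:374,2])
I=cv2.resize(c['img'][255:315,340:420],None,fx=10,fy=10,interpolation=cv2.INTER_CUBIC);cv2.imwrite('pics/k1b.png',np.clip(I*1.6,0,255).astype(np.uint8))
```

```text
270 ...............+###########+##...............
271 ...............+##############...............
272 ...............+##############+..............
273 ................################.............
274 .................################............
275 .................#################...........
276 ................+#################+..........
277 ................+#################+..........
278 ................+#################...........
279 ................###############+.............
280 ................###########+.................
281 ................#++######....................
282 .................#.######....................
283 ................+##.+####....................
284 ................+##...+#.....................
285 .................##+.........................
286 .............................................
287 .............................................
288 .............................................
289 .............................................
290 .............................................
291 .............................................

[... 705 characters left out ...]
............................................
307 .............................................
308 .............................................
309 .............................................
310 .............................................
311 .............................................
[[ 56  55  53  52  52  53]
 [ 56  53  56  53  55  53]
 [ 57  54  56  57  58  70]
 [ 52  55  56  54  58  62]
 [ 89  64  59  59  57  58]
 [101  63  55  58  58  57]
 [104  56  54  57  54  61]
 [ 94  61  55  56  53  89]
 [ 60  57  56  56  54  69]
 [ 58  55  57  57  54  61]
 [ 54  55  54  51  57  85]
 [ 73  70  78  92 108 112]
 [142 142 140 126 106 100]
 [101 102 104 108 107  98]
 [149 146 126  69  55  54]]
```

View pics/k1b.png

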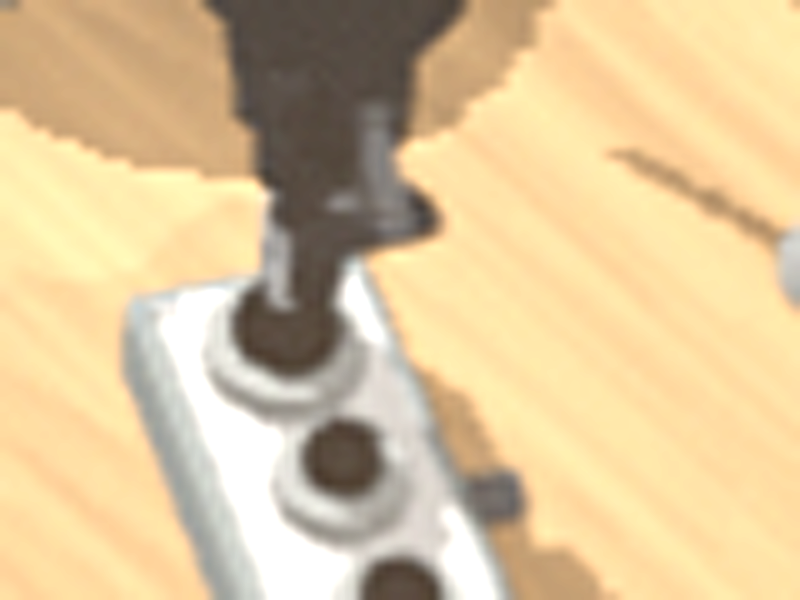

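move_arm(
  rows=[0, 0, -2, 0, 0, 0, -2, 0, 0, 0, 0, 0],
)

```text
time_s: 3.5
eef_pos: [0.5444, -0.3036, 0.036]
orientation: [0.191, 0.982, 0.0, -0.0]
contact_force: [0.1, 0.2, 0.5]
opening: 0.0001
grip_force: 0.0
```

Run:
```python
from cell import telemetry, eyes
from h import *
s=telemetry.read_state(); print(s['eef_pos'],s['contact_force'],s['effort'])
S=ld('side1.pkl'); c=eyes.camera('side')
d=np.abs(c['img'].astype(int)-S['img']).sum(2)[270:300,350:395]
for i,r in enumerate(d): print(270+i,''.join('#' if x>60 else '+' if x>30 else '.' for x in r))
```

```text
[ 0.5444272  -0.30357625  0.03600926] [0.14171607 0.2111653  0.46937761] [-3.24487548e-03 -5.47584522e+01 -2.33334303e+01  3.91561043e-04
 -6.46973890e-02  1.61877978e-05]
270 .............................++..............
271 .............................+...............
272 .............................+#..............
273 ...............##............+##.............
274 ...............+##.....+#+....###+...........
275 ................+......++......###...........
276 ......................+##+.+...+.##..........
277 .................+...........................
278 ..................#........++..+#+...........
279 ..................+.........++####+..........
280 ........................+#######+............
281 ........................####.................
282 ................+............................
283 ................+..+.........................
284 ................+......+.....................
285 ................++.+...++....................
286 ................+##..........................
287 .............................................
288 .............................................
289 .............................................
290 .............................................
291 .............................................
292 .............................................
293 .............................................
294 .............................................
295 .............................................
296 ...............................##............
297 ................................+............
298 .............................................
299 .............................................
```

Run:
```python
from h import *
S,T=ld('side0.pkl'),ld('top0.pkl');np.set_printoptions(precision=1,suppress=True)
P=np.array([.19644,.48655,.19893])
for z in (0,.013,.03): print(proj(S,P+[0,0,z]),proj(T,P+[0,0,z]))
I=cv2.resize(S['img'][110:170,95:155],None,fx=8,fy=8,interpolation=cv2.INTER_CUBIC)
J=cv2.resize(T['img'][380:430,0:40],None,fx=8,fy=8,interpolation=cv2.INTER_CUBIC);J=cv2.copyMakeBorder(J,0,80,0,0,cv2.BORDER_CONSTANT)
cv2.imwrite('pics/tip.png',np.clip(np.hstack([I,J])*1.8,0,255).astype(np.uint8))
```

```text
[[130.4 159. ]] [[ 27.9 389.7]]
[[129.5 155.8]] [[ 24.1 390.6]]
[[128.4 151.6]] [[ 19.1 391.8]]
```

View pics/tip.png

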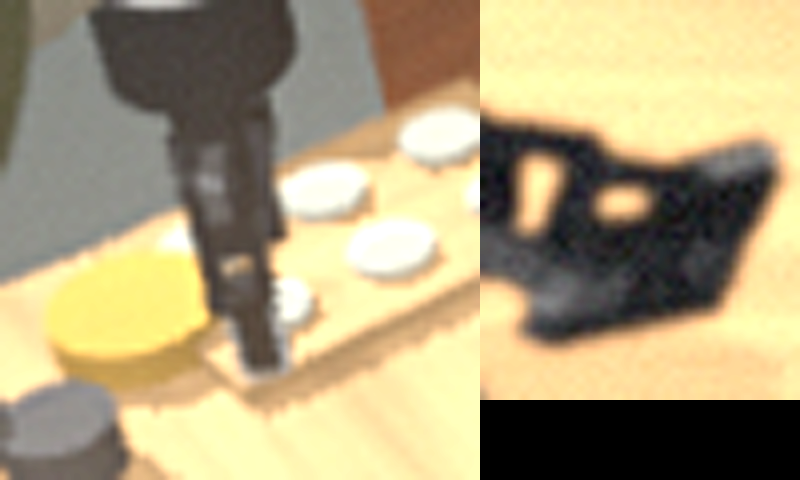

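move_arm(
  rows=[0, 0, -2, 0, 0, 0, -2, 0, 0, 0, 0, 0],
)

```text
time_s: 3.8
eef_pos: [0.5444, -0.3035, 0.032]
orientation: [0.191, 0.982, 0.0, -0.0]
contact_force: [-0.4, 0.1, -0.4]
opening: -0.0003
grip_force: 0.0
```

move_arm(
  rows=[0, 0, -2, 0, 0, 0, -2, 0, 0, 0, 0, 0],
)

```text
time_s: 4.05
eef_pos: [0.5444, -0.3035, 0.028]
orientation: [0.191, 0.982, 0.0, -0.0]
contact_force: [-0.0, 0.2, 0.3]
opening: -0.0
grip_force: 0.0
```

Run:
```python
from cell import telemetry, eyes
from h import *
s=telemetry.read_state(); P=s['eef_pos']; print(P,s['joint_positions'])
o=[]
for n,(u,v) in (('side',(345,255)),('top',(365,195))):
    c=eyes.camera(n); pickle.dump(c,open(n+'2.pkl','wb'))
    I=cv2.resize(c['img'][v:v+60,u:u+50],None,fx=8,fy=8,interpolation=cv2.INTER_CUBIC).astype(float)
    I=np.clip(255*(I/255)**.5,0,255).astype(np.uint8)
    for p in proj(c,[P+[0,0,z] for z in (0,.02,.04,.06)]): cv2.circle(I,tuple(int(x) for x in (p-[u,v]+.5)*8),3,(0,0,255),1)
    for p in proj(c,[(.5445,-.3025,.054)]): cv2.circle(I,tuple(int(x) for x in (p-[u,v]+.5)*8),4,(0,255,0),1)
    o.append(I)
cv2.imwrite('pics/m.png',np.hstack(o))
```

```text
[ 0.54441771 -0.30352871  0.02801088] [-6.96278159e-01  6.95645091e-01  1.37003868e+00 -2.52247420e-05
  1.07660462e+00 -1.88330837e+00]
```

View pics/m.png

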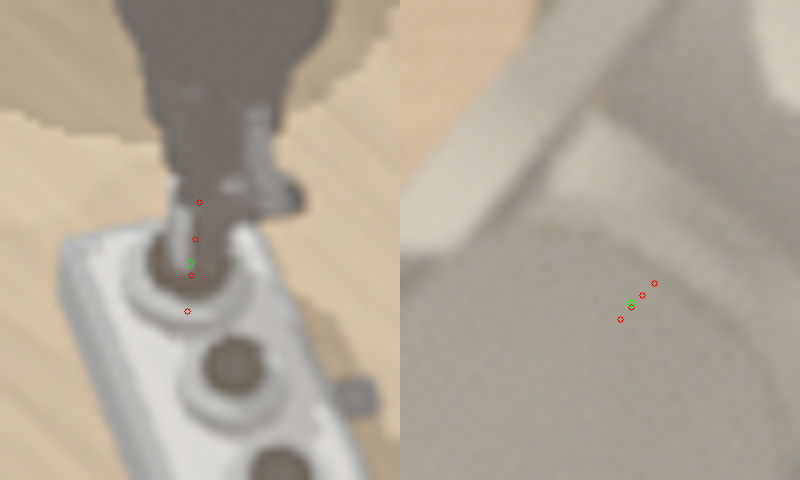

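move_arm(
  rows=[0, 0, -2, 0, 0, 0, 0, 0],
)

```text
time_s: 4.32
eef_pos: [0.5446, -0.3037, 0.0263]
orientation: [0.191, 0.982, -0.0, 0.0]
contact_force: [0.2, -0.1, 0.4]
opening: 0.0001
grip_force: 0.3
```

move_arm(
  rows=[0, 0, -2, 0, 0, 0, 0, 0],
)

```text
time_s: 4.48
eef_pos: [0.5447, -0.3038, 0.0245]
orientation: [0.191, 0.982, -0.0, 0.0]
contact_force: [0.4, -0.0, 1.9]
opening: -0.0001
grip_force: 1.2
```

move_arm(
  rows=[0, 0, -2, 0, 0, 0, 0, 0],
)

```text
time_s: 4.65
eef_pos: [0.5448, -0.3038, 0.0225]
orientation: [0.191, 0.982, -0.0, 0.0]
contact_force: [-0.0, -0.3, 3.2]
opening: 0.0002
grip_force: 1.7
```

move_arm(
  rows=[0, 0, -2.5, 0, 0, 0, 0, 0],
)

```text
time_s: 4.82
eef_pos: [0.5448, -0.3038, 0.0203]
orientation: [0.191, 0.982, -0.0, 0.0]
contact_force: [0.0, 0.2, 4.6]
opening: 0.0003
grip_force: 2.4
```

move_arm(
  rows=[0, 0, 16, 0, 0, 0, 4, 0, -10, -22, 0, 0, -9.5, -23, 0, 0, 0, 0, 0, 0, 0, 0, -14, 0, 0, 0, -3, 0, 0, 0, -3, 0, 0, 0, 0, 0, 0, 0, 0, 0],
)

```text
time_s: 5.65
eef_pos: [0.525, -0.3486, 0.0206]
orientation: [0.19, 0.982, -0.0, -0.0]
contact_force: [-4.3, -0.7, 5.5]
opening: 0.0002
grip_force: 2.3
```

move_arm(
  rows=[0, 0, 16, 0, 0, 0, 4, 0, -9.5, -23, 0, 0, -9.5, -23, 0, 0, 0, 0, 0, 0, 0, 0, -14, 0, 0, 0, -3, 0, 0, 0, -3, 0, 0, 0, 0, 0, 0, 0, 0, 0],
)

```text
time_s: 6.48
eef_pos: [0.5061, -0.3944, 0.0207]
orientation: [0.19, 0.982, -0.0, -0.0]
contact_force: [-3.7, -1.2, 3.8]
opening: -0.0003
grip_force: 2.3
```

move_arm(
  rows=[0, 0, -1.3, 0, 0, 0, 0, 0, 0, 0, 0, 0],
)

```text
time_s: 6.73
eef_pos: [0.5062, -0.3945, 0.0202]
orientation: [0.19, 0.982, -0.0, -0.0]
contact_force: [-5.3, 1.6, 10.0]
opening: -0.0001
grip_force: 5.4
```

move_arm(
  rows=[0, 0, 20, 0, 0, 0, 40, 0, 0, 0, 41, 0, 0, 0, 41, 0, 0, 0, 41, 0, 0, 0, 41, 0, 30, -23, 0, 0, 30, -23, 0, 0, 30, -23, 0, 0, 30, -23, 0, 0],
)

```text
time_s: 7.57
eef_pos: [0.6007, -0.467, 0.2431]
orientation: [0.19, 0.982, -0.0, 0.001]
contact_force: [0.2, -0.3, 0.3]
opening: 0.0002
grip_force: 0.0
```

move_arm(
  rows=[30, -23, 0, 0, 30, -23, 0, 0, 30, -23, 0, 0, 30, -23, 0, 0, 30, -23, 0, 0, 30, -23, 0, 0],
)

```text
time_s: 8.07
eef_pos: [0.654, -0.5064, 0.1814]
orientation: [0.19, 0.98, -0.025, 0.051]
contact_force: [0.1, 0.5, 0.6]
opening: 0.0
grip_force: 0.0
```

Run:
```python
from cell import telemetry
s=telemetry.read_state(); print(s['time_s'],s['eef_pos'],s['orientation'],s['joint_positions'])
```

```text
8.0667 [ 0.65401453 -0.50643958  0.18141245] [ 0.18995981  0.98016271 -0.02529513  0.05056169] [-0.80591437  1.10917676  0.18792607  0.01716333  1.7326039  -1.99013458]
```

move_arm(
  rows=[30, -23, 0, 0, 30, -23, 0, 0, 30, -23, 0, 0, 30, -23, 0, 0],
)

```text
time_s: 8.4
eef_pos: [0.6823, -0.5273, 0.1459]
orientation: [0.189, 0.977, -0.044, 0.087]
contact_force: [-0.6, -0.1, -0.4]
opening: 0.0002
grip_force: 0.0
```

move_arm(
  rows=[0, 0, 40, 0, 0, 0, 40, 0, 0, 0, 40, 0, 0, 0, 40, 0],
)

```text
time_s: 8.73
eef_pos: [0.6467, -0.4998, 0.2898]
orientation: [0.189, 0.975, -0.051, 0.101]
contact_force: [0.9, 0.6, 0.7]
opening: 0.0001
grip_force: 0.0
```

move_arm(
  rows=[-30, 23, 0, 0, -30, 23, 0, 0],
)

```text
time_s: 8.9
eef_pos: [0.6163, -0.4779, 0.293]
orientation: [0.189, 0.975, -0.052, 0.103]
contact_force: [2.0, -0.9, -0.8]
opening: 0.0003
grip_force: 0.0
```

Run:
```python
from cell import telemetry
from scipy.optimize import least_squares
from scipy.spatial.transform import Rotation as Ro
import numpy as np
np.set_printoptions(precision=4,suppress=True)
s=telemetry.read_state()
D=[([.96359,.31347,1.49842,0,1.33099,-.2234],[.19644,.48655,.19893],[.19072,.98164,-.0006,-.00025]),
([-.69628,.69565,1.37004,0,1.0766,-1.88331],[.54442,-.30353,.02801],[.19,.982,0,0]),
([-.80591,1.10918,.18793,.01716,1.7326,-1.99013],[.65401,-.50644,.18141],[.18996,.98016,-.0253,.05056]),
(s['joint_positions'],s['eef_pos'],s['orientation'])]
print(s['joint_positions'],s['time_s'])
def Rz(a): return Ro.from_euler('z',a)
def Ry(a): return Ro.from_euler('y',a)
def fk(q,p):
    h,a,b,L,d,c,e=p
    R=Rz(q[0]); x=np.array([c,0,h])+0
    A=Ry(q[1]); x=x+A.apply([0,0,a]); B=A*Ry(q[2]); x=x+B.apply([e,d,b]); W=B*Rz(q[3])*Ry(q[4])*Rz(q[5]); x=x+W.apply([0,0,L])
    return R.apply(x), R*W
f=lambda p:np.concatenate([fk(q,p)[0]-x for q,x,_ in D])
r=least_squares(f,[.35,.4,.35,.25,.1165,0,0]);print(r.x,np.abs(r.fun).max())
f2=lambda p:f([*p,0,0]);r=least_squares(f2,[.35,.4,.35,.25,.1165]);print(r.x,r.fun*1000)
for q,x,o in D: print(fk(q,[*r.x,0,0])[1].inv()*Ro.from_quat(o)).__class__ if 0 else print((fk(q,[*r.x,0,0])[1].inv()*Ro.from_quat(o)).as_rotvec())
```

```text
[-0.8232  0.782   0.5409  0.0373  1.5895 -2.0062] 8.9
[0.2013 0.4389 0.3975 0.2871 0.1163 0.     0.039 ] 4.3909816389575695e-06
[0.2767 0.4361 0.3879 0.3987 0.1148] [ 0.6435 -1.7164  1.2161  5.2883 -6.3953  0.4537 -6.5727  7.392  -1.8497
  4.9633 -1.4612  0.1799]
[ 0.     -0.      1.5708]
[ 0.0007 -0.0004  1.5693]
[0.     0.     1.5708]
[ 0.     -0.      1.5708]
```

```bash
cat > kin.py <<'E'
import numpy as np
from scipy.optimize import least_squares
from scipy.spatial.transform import Rotation as Ro
P=[0.2013,0.4389,0.3975,0.2871,0.1163,0,0.039]
LO=np.array([-2.94,-.97,.19,-1.23,.02,-2.88]);HI=np.array([2.94,2.17,2.56,4.37,3.11,2.88])
def Rz(a): return Ro.from_euler('z',a)
def Ry(a): return Ro.from_euler('y',a)
def fk(q,p=P):
    h,a,b,L,d,c,e=p
    A=Ry(q[1]); x=np.array([c,0,h])+A.apply([0,0,a]); B=A*Ry(q[2]); x=x+B.apply([e,d,b]); W=B*Rz(q[3])*Ry(q[4])*Rz(q[5]); x=x+W.apply([0,0,L])
    R=Rz(q[0]); return R.apply(x), R*W*Rz(np.pi/2)
def ik(x,R,q0,w=.3):
    f=lambda q:np.r_[fk(q)[0]-x,w*(fk(q)[1]*R.inv()).as_rotvec()]
    return least_squares(f,np.clip(q0,LO+1e-6,HI-1e-6),bounds=(LO,HI))
def horiz(az,up):  # tool z at az horizontally, tool x = up*Z
    z=np.array([np.cos(az),np.sin(az),0]);x=np.array([0,0,up]);return Ro.from_matrix(np.c_[x,np.cross(z,x),z])
E
python3 - <<'E'
from kin import *
np.set_printoptions(precision=2,suppress=True)
rng=np.random.default_rng(0)
for deg in (-100,-75,-50,-25,0,25,50,75,100):
  for up in (1,-1):
    az=np.radians(deg); x=np.array([.6406,-.0325,.198])+.0*np.array([np.cos(az),np.sin(az),0]); S=[]
    for k in range(25):
        r=ik(x,horiz(az,up),rng.uniform(LO,HI))
        if r.cost<1e-9 and not any(np.abs(r.x-s).max()<.05 for s in S): S.append(r.x)
    for s in S:
        B=Rz(s[0])*Ry(s[1]); el=B.apply([0,0,.4389])+[0,0,.2013]; wr=Rz(s[0]).apply(Ry(s[1]).apply([0,0,.4389])+Ry(s[1]+s[2]).apply([.039,.1163,.3975]))+[0,0,.2013]
        print(deg,up,s,'elbow',el,'wrist',wr)
E
```

```text
-50 1 [ 0.15  0.68  1.83  4.26  1.26 -2.13] elbow [0.27 0.04 0.54] wrist [0.46 0.19 0.2 ]
-50 -1 [0.15 0.68 1.83 4.26 1.26 1.01] elbow [0.27 0.04 0.54] wrist [0.46 0.19 0.2 ]
-25 1 [-0.07  0.56  2.13  3.54  1.15 -1.74] elbow [ 0.23 -0.02  0.57] wrist [0.38 0.09 0.2 ]
-25 -1 [-0.07  0.56  2.13  3.54  1.15  1.4 ] elbow [ 0.23 -0.02  0.57] wrist [0.38 0.09 0.2 ]
0 1 [-0.43  0.53  2.23  2.69  1.22 -1.4 ] elbow [ 0.2  -0.09  0.58] wrist [ 0.35 -0.03  0.2 ]
0 -1 [-0.43  0.53  2.23  2.69  1.22  1.74] elbow [ 0.2  -0.09  0.58] wrist [ 0.35 -0.03  0.2 ]
25 1 [-0.67  0.58  2.07  1.99  1.36 -1.13] elbow [ 0.19 -0.15  0.57] wrist [ 0.38 -0.15  0.2 ]
25 -1 [-0.67  0.58  2.07  1.99  1.36  2.01] elbow [ 0.19 -0.15  0.57] wrist [ 0.38 -0.15  0.2 ]
50 1 [-0.73  0.72  1.74  1.55  1.59 -0.89] elbow [ 0.22 -0.19  0.53] wrist [ 0.46 -0.25  0.2 ]
50 -1 [-0.73  0.72  1.74  1.55  1.59  2.25] elbow [ 0.22 -0.19  0.53] wrist [ 0.46 -0.25  0.2 ]
75 1 [-0.68  0.9   1.33  1.3   1.9  -0.7 ] elbow [ 0.27 -0.22  0.47] wrist [ 0.57 -0.31  0.2 ]
75 -1 [-0.68  0.9   1.33  1.3   1.9   2.44] elbow [ 0.27 -0.22  0.47] wrist [ 0.57 -0.31  0.2 ]
100 1 [-0.58  1.14  0.83  1.22  2.26 -0.52] elbow [ 0.33 -0.22  0.39] wrist [ 0.69 -0.32  0.2 ]
100 -1 [-0.58  1.14  0.83  1.22  2.26  2.62] elbow [ 0.33 -0.22  0.39] wrist [ 0.69 -0.32  0.2 ]
```

```bash
cat >> kin.py <<'E'
def tilt(R): z=R.as_matrix()[:,2]; return np.degrees(np.arccos(-z[2])),np.degrees(np.arctan2(z[1],z[0]))
def run(q,rows,w=.3,carry=False):
    """emulate rows; commanded pose continues from the reached one"""
    for dx,dy,dz,a in rows:
        x,R=fk(q); q=ik(x+np.array([dx,dy,dz])/1000,Rz(np.radians(a))*R,q,w).x
    return q
E
python3 - <<'E'
from kin import *
np.set_printoptions(precision=4,suppress=True)
R=Ro.from_quat([.1907,.9816,0,0])
for w in (.05,.1,.2,.3,.5,1):
    q=ik(np.array([.6007,-.467,.2431]),R,[-.8,.9,.9,0,1.3,-2],w).x; q[3]=max(q[3],0)
    o=[]
    for rows in ([[30,-23,0,0]]*6,[[30,-23,0,0]]*4,[[0,0,40,0]]*4,[[-30,23,0,0]]*2):
        q=run(q,rows,w); x,Rr=fk(q); o+=[x,Rr.as_quat()[3]]
    print(w,*o)
E
```

```text
0.05 [ 0.7761 -0.6014  0.2409] 0.30630479523763476 [ 0.8842 -0.6842  0.2387] 0.5831762815558389 [ 0.8747 -0.6768  0.3965] 0.6550106866554524 [ 0.8154 -0.6312  0.397 ] 0.5960975190575704
0.1 [ 0.7639 -0.592   0.235 ] 0.28051534601729233 [ 0.863  -0.6678  0.2291] 0.49506336736813855 [ 0.8542 -0.661   0.3861] 0.557096737436578 [ 0.7942 -0.615   0.3861] 0.5570967374348182
0.2 [ 0.7307 -0.5662  0.2188] 0.21142865619562742 [ 0.8103 -0.6269  0.2044] 0.35712953630036826 [ 0.7952 -0.6153  0.3576] 0.40688540944866375 [ 0.7352 -0.5693  0.3576] 0.4068854132980221
0.3 [ 0.7009 -0.5431  0.2045] 0.14989376396026835 [ 0.7628 -0.5902  0.1824] 0.25389830975509137 [ 0.7409 -0.5732  0.3313] 0.2930658036770352 [ 0.6809 -0.5272  0.3313] 0.2930658042903611
0.5 [ 0.6658 -0.5158  0.1885] 0.07669071227237984 [ 0.7036 -0.5442  0.1567] 0.13190236937674743 [ 0.672  -0.5198  0.3   ] 0.15374156111369416 [ 0.612  -0.4738  0.3   ] 0.15374156112503737
1 [ 0.6404 -0.4962  0.1777] 0.022973084327260338 [ 0.6587 -0.5095  0.1396] 0.0397642335991012 [ 0.6204 -0.4798  0.2796] 0.046194192030289884 [ 0.5604 -0.4338  0.2796] 0.04619421386306868
```

move_arm(
  rows=[-18, 37, 0, -5, -18, 37, 0, -5, -18, 37, 0, -5, -18, 37, 0, -5, -18, 37, 0, -5, -18, 37, 0, -5, -18, 37, 0, -5, -18, 37, 0, -5, -18, 37, 0, -5, -18, 37, 0, -5],
)

```text
time_s: 9.73
eef_pos: [0.4379, -0.113, 0.2911]
orientation: [0.579, 0.807, -0.088, 0.071]
contact_force: [0.8, -0.0, 0.2]
opening: 0.0001
grip_force: 0.0
```

move_arm(
  rows=[0, 38, 0, -5, 0, 38, 0, -5, 0, 38, 0, -5, 0, 38, 0, -5, 0, 38, 0, -5, 0, 38, 0, -5, 0, 38, 0, -5, 0, 38, 0, -5, 0, 38, 0, -5, 0, 38, 0, -5],
)

```text
time_s: 10.57
eef_pos: [0.4384, 0.2673, 0.2911]
orientation: [0.866, 0.487, -0.11, 0.026]
contact_force: [1.0, 0.2, 0.7]
opening: -0.0004
grip_force: 0.0
```

Run:
```python
from cell import telemetry
from kin import *
np.set_printoptions(precision=3,suppress=True)
s=telemetry.read_state(); q=s['joint_positions']; R=Ro.from_quat(s['orientation']); M=R.as_matrix()
print(s['time_s'],s['eef_pos'],q,tilt(R),np.degrees(np.arctan2(M[1,0],M[0,0])))
```

```text
10.5667 [0.438 0.267 0.291] [ 0.367  0.391  1.173 -0.086  1.788  0.903] (np.float64(13.011290724906223), np.float64(-137.16719608129296)) 59.1069291444163
```

Run:
```python
from cell import telemetry
from kin import *
np.set_printoptions(precision=3,suppress=True)
q=telemetry.read_state()['joint_positions']
q=run(q,[[16,35,0,0]]*7,.6); print(fk(q)[0],q,tilt(fk(q)[1]))
for n in range(16):
    q=run(q,[[30,28,5,0]],.6); print(fk(q)[0],tilt(fk(q)[1]))
```

```text
[0.516 0.481 0.269] [ 0.597  0.998  0.19  -0.035  2.145  1.127] (np.float64(11.142697495067248), np.float64(-137.09583770738993))
[0.524 0.488 0.261] (np.float64(9.849345429118573), np.float64(-137.106010563954))
[0.531 0.495 0.252] (np.float64(8.53190411262896), np.float64(-137.11991643857178))
[0.538 0.501 0.244] (np.float64(7.191872130822081), np.float64(-137.13969737587487))
[0.545 0.508 0.236] (np.float64(5.830718156703253), np.float64(-137.1695696284859))
[0.552 0.515 0.228] (np.float64(4.449881998044025), np.float64(-137.21912326632614))
[0.559 0.521 0.221] (np.float64(3.0507773094557082), np.float64(-137.31586502400395))
[0.566 0.528 0.214] (np.float64(1.6348038595763512), np.float64(-137.58373270458537))
[0.573 0.535 0.207] (np.float64(0.20384029601854767), np.float64(-141.65030228155456))
[0.58  0.541 0.201] (np.float64(1.242696107450825), np.float64(43.75752691453057))
[0.587 0.548 0.195] (np.float64(2.7012930411967693), np.float64(43.34708415960451))
[0.594 0.554 0.189] (np.float64(4.171543972711115), np.float64(43.2242452126993))
[0.601 0.561 0.183] (np.float64(5.652149177278068), np.float64(43.165403361396805))
[0.608 0.567 0.178] (np.float64(7.141852464820857), np.float64(43.13102825490251))
[0.615 0.574 0.173] (np.float64(8.639416420514019), np.float64(43.10857987298785))
[0.622 0.58  0.168] (np.float64(10.1436173466597), np.float64(43.09283159979245))
[0.629 0.586 0.163] (np.float64(11.653242592529496), np.float64(43.081218088127955))
```

move_arm(
  rows=[16, 35, 0, 0, 16, 35, 0, 0, 16, 35, 0, 0, 16, 35, 0, 0, 16, 35, 0, 0, 16, 35, 0, 0, 16, 35, 0, 0],
)

```text
time_s: 11.15
eef_pos: [0.5191, 0.4669, 0.2744]
orientation: [0.866, 0.489, -0.105, 0.025]
contact_force: [1.2, 0.1, 1.5]
opening: 0.0001
grip_force: 0.0
```

move_arm(
  rows=[28, 28, 8, 0, 28, 28, 8, 0, 28, 28, 8, 0, 28, 28, 8, 0, 28, 28, 8, 0, 28, 28, 8, 0, 28, 28, 8, 0, 28, 28, 8, 0],
  fingers=1,
)

```text
time_s: 11.82
eef_pos: [0.5582, 0.5208, 0.2278]
orientation: [0.87, 0.492, -0.023, 0.006]
contact_force: [-0.4, -0.8, 0.8]
opening: 0.0853
grip_force: 0.0
```

```bash
cat > st.py <<'E'
from cell import telemetry
from kin import *
np.set_printoptions(precision=4,suppress=True)
s=telemetry.read_state(); q=s['joint_positions']; R=Ro.from_quat(s['orientation']); M=R.as_matrix()
print(s['time_s'],s['eef_pos'],q,'tilt',tilt(R),'x az',np.degrees(np.arctan2(M[1,0],M[0,0])),s['opening'],s['grip_force'],s['contact_force'])
E
python3 st.py
```

```text
11.8167 [0.5582 0.5208 0.2278] [ 0.6012  1.0475  0.188  -0.0096  1.9529  1.1398] tilt (np.float64(2.7342167085149423), np.float64(-134.73758154179853)) x az 58.957133499309194 0.08529725509841461 0.0 [-0.4334 -0.769   0.8033]
```

move_arm(
  rows=[28, 28, 8, 0, 28, 28, 8, 0, -8, -38, 0, 3, -8, -38, 0, 3, -8, -38, 0, 3, -8, -38, 0, 3, -8, -38, 0, 3, -8, -38, 0, 3, -8, -38, 0, 3, -8, -38, 0, 3.5],
)

```text
time_s: 12.65
eef_pos: [0.5133, 0.26, 0.2202]
orientation: [0.759, 0.651, -0.002, 0.002]
contact_force: [0.8, 0.2, -0.2]
opening: 0.0856
grip_force: 0.0
```

```bash
python3 st.py
```

```text
12.65 [0.5133 0.26   0.2202] [ 0.2679  0.4141  1.301  -0.0053  1.4284  0.4229] tilt (np.float64(0.3178265288548483), np.float64(-95.04025684794281)) x az 81.16408446743183 0.08557416480576739 0.0 [ 0.8289  0.1948 -0.1569]
```

move_arm(
  rows=[2, -30, -20, 2.4, 2, -30, -30, 0, 0, 0, -40, 0, 0, 0, -40, 0, 0, 0, -30, 0, 0, 0, -20, 0, 0, 0, -10, 0, 0, 0, 0, 0],
)

```text
time_s: 13.32
eef_pos: [0.5175, 0.2019, 0.0291]
orientation: [0.747, 0.665, -0.003, 0.001]
contact_force: [-0.2, 0.6, 0.5]
opening: 0.0855
grip_force: 0.0
```

move_arm(
  rows=[0, 0, -5, 0, 0, 0, -5, 0, 0, 0, -5, 0, 0, 0, 0, 0],
)

```text
time_s: 13.65
eef_pos: [0.5186, 0.2017, 0.0156]
orientation: [0.747, 0.665, -0.002, 0.002]
contact_force: [0.5, -0.4, 0.2]
opening: 0.0853
grip_force: 0.0
```

move_arm(
  rows=[0, 0, -4, 0, 0, 0, -4, 0, 0, 0, -4, 0, 0, 0, 0, 0],
)

```text
time_s: 13.98
eef_pos: [0.5183, 0.2016, 0.003]
orientation: [0.747, 0.665, -0.002, 0.002]
contact_force: [0.8, 0.6, -0.8]
opening: 0.0853
grip_force: 0.0
```

move_arm(
  rows=[0, 0, -3, 0, 0, 0, -3, 0, 0, 0, -3, 0, 0, 0, 0, 0],
)

```text
time_s: 14.32
eef_pos: [0.5184, 0.2016, -0.0058]
orientation: [0.747, 0.665, -0.002, 0.002]
contact_force: [0.2, -0.7, -0.3]
opening: 0.0854
grip_force: 0.0
```

move_arm(
  rows=[0, 0, -3, 0, 0, 0, -3, 0, 0, 0, 0, 0],
)

```text
time_s: 14.57
eef_pos: [0.5184, 0.2016, -0.0118]
orientation: [0.747, 0.665, -0.002, 0.002]
contact_force: [0.7, -0.4, -0.9]
opening: 0.0856
grip_force: 0.0
```

move_arm(
  rows=[0, 0, -3, 0, 0, 0, 0, 0],
)

```text
time_s: 14.73
eef_pos: [0.5185, 0.2016, -0.0146]
orientation: [0.747, 0.665, -0.002, 0.002]
contact_force: [0.2, -0.4, 0.2]
opening: 0.0855
grip_force: 0.0
```

move_arm(
  rows=[0, 0, -3, 0, 0, 0, 0, 0],
)

```text
time_s: 14.9
eef_pos: [0.5185, 0.2016, -0.0176]
orientation: [0.747, 0.665, -0.002, 0.002]
contact_force: [-0.3, -0.5, -0.6]
opening: 0.0855
grip_force: 0.0
```

Run:
```python
from cell import telemetry, eyes
from h import *
P=telemetry.read_state()['eef_pos']; S=ld('side0.pkl'); c=eyes.camera('side'); pickle.dump(c,open('side3.pkl','wb'))
a=np.radians(-6.4); d=np.array([np.cos(a),np.sin(a),0])*.05
for z in (-.0176,0,.01,.02,.03): 
    X=np.array([P[0],P[1],z]); print(z,*np.round(proj(c,[X-d,X,X+d]),1).tolist())
I=c['img'].astype(int).sum(2)
for v in range(178,226): print(v,''.join('#' if x<150 else '+' if x<230 else '.' for x in I[v,255:325]))
```

```text
-0.0176 [251.2, 219.4] [264.3, 214.3] [277.2, 209.3]
0 [250.8, 215.6] [264.0, 210.5] [277.0, 205.4]
0.01 [250.6, 213.4] [263.8, 208.3] [276.9, 203.3]
0.02 [250.3, 211.2] [263.6, 206.1] [276.7, 201.1]
0.03 [250.1, 209.0] [263.4, 203.9] [276.6, 198.8]
178 ##################++++++###+..........................................
179 ####################+++++##+..........................................
180 ###################++++++###..........................................
181 ###################+.++#####+.........................................
182 ##################+++++#####+.........................................
183 ##################+....+####+.........................................
184 ##################++...+#####.........................................
185 ##################++...+++###+........................................
186 ####################+.++++###+........................................
187 #####################+++++###+........................................
188 ###############+######+++####+........................................
189 ##############...+###
[... 2049 characters left out ...]
.........................
217 ......................................................................
218 ......................................................................
219 ..........................................+...........................
220 ..........................................+...........................
221 ..........................................+...........................
222 .+........................................+...........................
223 .+.........................................++.........................
224 ...........................................++.........................
225 ..+.........................................++........................
```

move_arm(
  rows=[0, 0, 40, 0, 0, 0, 40, 0, -22, 21, 30, 0, -23, 22, 0, 0, -23, 22, 0, 0, -23, 22, 0, 0, 0, 0, -30, 0, 0, 0, -30, 0, 0, 0, -22, 0, 0, 0, 0, 0],
)

```text
time_s: 15.78
eef_pos: [0.4258, 0.2873, 0.0066]
orientation: [0.747, 0.665, -0.005, 0.001]
contact_force: [-0.3, -0.6, -0.3]
opening: 0.085
grip_force: 0.0
```

```bash
python3 st.py
python3 - <<'E'
from cell import eyes
from h import *
S=ld('side0.pkl'); c=eyes.camera('side'); pickle.dump(c,open('side4.pkl','wb'))
d=np.abs(c['img'].astype(int)-S['img']).sum(2); I=c['img'].astype(int)
for v in range(176,222): print(v,''.join('B' if I[v,u,2]-I[v,u,0]>22 and I[v,u,2]<130 else '#' if I[v,u].sum()<200 else '+' if I[v,u].sum()<270 else '.' for u in range(200,262)))
print(np.round(proj(c,[(.427,.289,.06),(.37,.295,.05),(.484,.283,.05)]),1))
E
```

```text
15.7833 [0.4258 0.2873 0.0066] [ 0.3683  0.5348  1.7337 -0.007   0.8821  0.4884] tilt (np.float64(0.5997517179650662), np.float64(-127.75209999649266)) x az 83.37875981118128 0.08496218005136295 0.0 [-0.2933 -0.6372 -0.3041]
176 ...........B+#####################BB.....B###B...............B
177 ...B++B..B.++#######################B....+####................
178 ...B+.++++++#########################BBB++####B...............
179 ...B+.+##+###############################+####B...............
180 ...B++####+B.B##################B#############B...............
181 ...B+#####B..B################BB.BB########BBB................
182 ...B######B.B##BB############BB....BB#####B...................
183 ...B#####+BB###BBB########BBBB......B####B....................
184 ...B####BB.B###BBB######BB..........B####B....................
185 ...B####B..B###BB###BBBBBB..........BB#++B....................
186 ...B####BB.B#######BBBBBBBBB.........B#++B....................
187 ...B#####BB########BBBBBBBBBB........B#++#....................
188 ...B##############BBBBBBBBBBB........B#++#B...................
189 
[... 1552 characters left out ...]
.........B+++++++++++#+##BBBBBBBBBBB........BBBBB..
213 .....................B#++++++++####BB.BBBBBBBBBB........BBBBBB
214 ......................B+########+BBBB.BBBBBBBBBBB........BBBBB
215 ........................BBB+BBBBBBBBBBBBBBBBBBBBBB.........BBB
216 .............................BBBBBBBBBBBBBBBBBBBBB..........BB
217 ...................................BBBBB.BBBBBBBBBB..........B
218 .....................................BBBBBBBBBBBBBBB..........
219 .....................................BBBBBB.BBBBBBBBB.........
220 ........................................BBB...BBBBBBB.........
221 ..............................B.........BBBBBBBBBBBBBB.+B.....
[[225.8 194.4]
 [210.6 202.6]
 [241.5 190.9]]
```

move_arm(
  rows=[0, 0, 2, 0, 0, 0, 0, 0, 0, 0, 0, 0, 0, 0, 0, 0, 0, 0, 0, 0, 0, 0, 0, 0, 0, 0, 0, 0],
  fingers=0,
  force=60,
)

```text
time_s: 16.42
eef_pos: [0.4261, 0.2886, 0.0134]
orientation: [0.747, 0.665, -0.003, 0.001]
contact_force: [-15.1, -0.7, 15.8]
opening: 0.0382
grip_force: 58.4
```

Run:
```python
from kin import *
from cell import telemetry
np.set_printoptions(precision=3,suppress=True)
q=telemetry.read_state()['joint_positions']
# turn so tool x outward, at az A=60: plan lift, then push
w=.6
q=run(q,[[0,0,40,0]]*7,w); print(fk(q)[0],tilt(fk(q)[1]))
A=np.radians(60); u=np.array([np.cos(A),np.sin(A)])
# go to r=.75 az 60
x=fk(q)[0]; d=(np.r_[.7*u,.30]-x)*1000; n=int(np.ceil(np.linalg.norm(d)/40)); q=run(q,[[*(d/n),-23.5/n]]*n,w); print(n,fk(q)[0],q,tilt(fk(q)[1]))
import itertools
for n in range(80):
    c=[]
    for e in np.radians([0,15,30,45,60,75,90]):
        row=[*(41*np.cos(e)*u),41*np.sin(e),0]; q2=run(q,[row],w); t,az=tilt(fk(q2)[1]); c.append((t if np.cos(np.radians(az)-A)>0 or t<1 else -t,np.degrees(e),q2))
    c.sort(key=lambda k:-k[0]); z=fk(c[0][2])[0][2]
    q=c[0][2]; 
    if n%3==0: print(n,np.round(c[0][0],1),c[0][1],fk(q)[0],q)
    if c[0][0]>90: break
```

```text
[0.426 0.289 0.293] (np.float64(0.3944650127749829), np.float64(-124.91467256794357))
9 [0.35  0.606 0.3  ] [0.879 0.745 0.569 0.002 1.834 1.406] (np.float64(0.3944641108625434), np.float64(-148.41466632891562))
0 0.4 90.0 [0.35  0.606 0.341] [0.879 0.784 0.395 0.002 1.97  1.406]
3 3.3 29.999999999999996 [0.364 0.631 0.355] [0.882 0.874 0.19  0.014 2.022 1.415]
6 7.5 29.999999999999996 [0.374 0.648 0.361] [0.882 0.868 0.19  0.027 1.954 1.42 ]
9 11.9 29.999999999999996 [0.383 0.665 0.368] [0.881 0.864 0.19  0.039 1.884 1.424]
12 16.3 29.999999999999996 [0.394 0.682 0.375] [0.881 0.861 0.19  0.051 1.809 1.427]
15 20.8 29.999999999999996 [0.404 0.701 0.382] [0.881 0.861 0.19  0.063 1.732 1.429]
18 25.4 29.999999999999996 [0.415 0.72  0.39 ] [0.881 0.863 0.19  0.074 1.652 1.431]
21 29.9 29.999999999999996 [0.426 0.739 0.398] [0.882 0.867 0.19  0.086 1.569 1.431]
24 34.5 29.999999999999996 [0.437 0.757 0.407] [0.883 0.872 0.19  0.097 1.485 1.431]
27 39.0 29.999999999999996 [0.447 0.776 0.416] [0.883 0.878 0.19  0.108 1.4   1.429]
30 43.6 29.999999999999996 [0.457 0.793 0.425] [0.884 0.886
[... 430 characters left out ...]
  0.187 0.9   1.392]
48 68.6 29.999999999999996 [0.504 0.874 0.487] [0.89  0.943 0.19  0.204 0.826 1.38 ]
51 72.2 29.999999999999996 [0.508 0.882 0.498] [0.89  0.952 0.19  0.222 0.755 1.366]
54 75.7 29.999999999999996 [0.512 0.888 0.509] [0.891 0.959 0.19  0.243 0.69  1.35 ]
57 78.9 29.999999999999996 [0.515 0.893 0.52 ] [0.892 0.966 0.19  0.265 0.629 1.331]
60 81.9 29.999999999999996 [0.517 0.897 0.531] [0.892 0.971 0.19  0.29  0.572 1.31 ]
63 84.7 29.999999999999996 [0.519 0.9   0.542] [0.892 0.975 0.19  0.317 0.521 1.286]
66 87.3 29.999999999999996 [0.52  0.902 0.553] [0.893 0.978 0.19  0.347 0.475 1.259]
69 89.7 29.999999999999996 [0.52  0.903 0.563] [0.893 0.98  0.19  0.379 0.433 1.23 ]
```

move_arm(
  rows=[0, 0, 15, 0, 0, 0, 30, 0, 0, 0, 40, 0, 0, 0, 40, -6, 0, 0, 40, -6, 0, 0, 40, -6, 0, 0, 40, -6, 0, 0, 40, -6],
)

```text
time_s: 17.08
eef_pos: [0.4277, 0.2879, 0.3]
orientation: [0.895, 0.447, -0.002, 0.002]
contact_force: [0.1, 0.4, -1.2]
opening: 0.0382
grip_force: 60.9
```

move_arm(
  rows=[30, 10, 0, -6, 30, 10, 0, -6, 30, 10, 0, -6, 30, 10, 0, -5.4, 30, 10, 0, 0, 30, 10, 10, 0],
)

```text
time_s: 17.58
eef_pos: [0.6044, 0.3466, 0.3044]
orientation: [0.966, 0.258, -0.004, 0.001]
contact_force: [1.5, 0.1, -1.3]
opening: 0.0385
grip_force: 61.1
```

```bash
python3 st.py
```

```text
17.5833 [0.6044 0.3466 0.3044] [ 0.3537  0.7382  0.5701 -0.0018  1.8413  1.4019] tilt (np.float64(0.4656557485877815), np.float64(-147.25827708686677)) x az 29.918350602700887 0.03847279829800352 61.071715144344125 [ 1.503   0.1419 -1.2644]
```

move_arm(
  rows=[30, 18, 20, 0, 30, 18, 20, 0, 30, 18, 20, 0, 30, 18, 20, 0, 30, 18, 20, 0, 30, 18, 20, 0, 30, 18, 20, 0, 30, 18, 20, 0, 30, 18, 20, 0, 30, 18, 20, 0],
)

```text
time_s: 18.42
eef_pos: [0.6677, 0.3887, 0.3441]
orientation: [0.962, 0.257, 0.086, -0.023]
contact_force: [0.2, 0.3, -1.0]
opening: 0.038
grip_force: 61.1
```

move_arm(
  rows=[30, 18, 20, 0, 30, 18, 20, 0, 30, 18, 20, 0, 30, 18, 20, 0, 30, 18, 20, 0, 30, 18, 20, 0, 30, 18, 20, 0, 30, 18, 20, 0, 30, 18, 20, 0, 30, 18, 20, 0],
)

```text
time_s: 19.25
eef_pos: [0.7165, 0.4213, 0.3668]
orientation: [0.947, 0.253, 0.192, -0.052]
contact_force: [-0.5, 0.0, -0.9]
opening: 0.0382
grip_force: 61.1
```

```bash
python3 st.py
```

```text
19.25 [0.7165 0.4213 0.3668] [0.3701 0.8904 0.1875 0.0607 1.6672 1.4357] tilt (np.float64(22.95769990261457), np.float64(30.11100983571022)) x az 29.96180306226197 0.03816261153990388 61.11080537653834 [-0.4837  0.0017 -0.9376]
```

move_arm(
  rows=[30, 18, 20, 0, 30, 18, 20, 0, 30, 18, 20, 0, 30, 18, 20, 0, 30, 18, 20, 0, 30, 18, 20, 0, 30, 18, 20, 0, 30, 18, 20, 0, 30, 18, 20, 0, 30, 18, 20, 0],
)

```text
time_s: 20.08
eef_pos: [0.767, 0.4537, 0.3943]
orientation: [0.918, 0.246, 0.299, -0.082]
contact_force: [0.3, -0.2, -0.5]
opening: 0.0387
grip_force: 61.1
```

move_arm(
  rows=[30, 18, 20, 0, 30, 18, 20, 0, 30, 18, 20, 0, 30, 18, 20, 0, 30, 18, 20, 0, 30, 18, 20, 0, 30, 18, 20, 0, 30, 18, 20, 0, 30, 18, 20, 0, 30, 18, 20, 0],
)

```text
time_s: 20.92
eef_pos: [0.8127, 0.4825, 0.4262]
orientation: [0.879, 0.236, 0.399, -0.11]
contact_force: [-0.2, 0.1, -0.9]
opening: 0.0385
grip_force: 61.1
```

move_arm(
  rows=[30, 18, 20, 0, 30, 18, 20, 0, 30, 18, 20, 0, 30, 18, 20, 0, 30, 18, 20, 0, 30, 18, 20, 0, 30, 18, 20, 0, 30, 18, 20, 0, 30, 18, 20, 0, 30, 18, 20, 0],
)

```text
time_s: 21.75
eef_pos: [0.8487, 0.505, 0.4613]
orientation: [0.832, 0.224, 0.489, -0.135]
contact_force: [0.4, -1.0, -0.5]
opening: 0.0383
grip_force: 61.1
```

```bash
python3 st.py
python3 - <<'E'
from kin import *
from cell import telemetry
np.set_printoptions(precision=3,suppress=True)
q0=telemetry.read_state()['joint_positions']
u=np.array([np.cos(np.radians(30)),np.sin(np.radians(30))])
for e in (0,15,30,45,60,75,90,110,130):
    r=np.radians(e); q=run(q0,[[*(41*np.cos(r)*u),41*np.sin(r),0]]*10,.6); print(e,fk(q)[0],tilt(fk(q)[1]),q)
E
```

```text
21.75 [0.8487 0.505  0.4613] [0.3798 0.9327 0.1875 0.1618 0.9687 1.4116] tilt (np.float64(60.949919857977356), np.float64(30.49246228149551)) x az 29.615904857478892 0.03827505141485145 61.137345797524176 [ 0.4334 -0.9609 -0.4849]
0 [0.929 0.547 0.339] (np.float64(71.67655215453654), np.float64(30.523675536495244)) [0.387 1.155 0.19  0.26  0.564 1.312]
15 [0.909 0.536 0.42 ] (np.float64(72.81819268776746), np.float64(30.525931731833808)) [0.383 1.059 0.19  0.242 0.639 1.338]
30 [0.881 0.519 0.499] (np.float64(73.4823529535012), np.float64(30.52936816520379)) [0.376 0.959 0.19  0.227 0.726 1.363]
45 [0.844 0.498 0.573] (np.float64(73.5850082716624), np.float64(30.53355449453559)) [0.368 0.857 0.19  0.216 0.826 1.384]
60 [0.802 0.474 0.638] (np.float64(73.05209799376476), np.float64(30.537522834550796)) [0.356 0.756 0.19  0.21  0.936 1.401]
75 [0.755 0.448 0.691] (np.float64(71.83129615343135), np.float64(30.53982188098496)) [0.343 0.661 0.19  0.209 1.052 1.414]
90 [0.708 0.421 0.731] (np.float64(69.90256943361456), np.float64(30.538557082095277)) [0.327 0.575 0.19  0.21  1.172 1.424]
110 [0.653 0.39  0.76 ] (np.float64(66.27512321402048), np.float64(30.527270863468807)) [0.306 0.485 0.19  0.214 1.325 1.433]
130 [0.613 0.369 0.763] (np.float64(61.62866878011418), np.float64(30.49853589016974)) [0.293 0.434 0.19  0.212 1.457 1.438]
```

move_arm(
  rows=[22, 13, 31, 0, 22, 13, 31, 0, 22, 13, 31, 0, 22, 13, 31, 0, 22, 13, 31, 0, 22, 13, 31, 0, 22, 13, 31, 0, 22, 13, 31, 0, 22, 13, 31, 0, 22, 13, 31, 0],
)

```text
time_s: 22.58
eef_pos: [0.822, 0.488, 0.5957]
orientation: [0.783, 0.211, 0.564, -0.156]
contact_force: [0.1, -0.8, -1.3]
opening: 0.0385
grip_force: 61.1
```

```bash
python3 st.py
python3 - <<'E'
from kin import *
from cell import telemetry
np.set_printoptions(precision=3,suppress=True)
q0=telemetry.read_state()['joint_positions']
u=np.array([np.cos(np.radians(30)),np.sin(np.radians(30))])
for e in (30,45,60,75,90):
    r=np.radians(e); q=run(q0,[[*(41*np.cos(r)*u),41*np.sin(r),0]]*14,.6); print(e,fk(q)[0],tilt(fk(q)[1]),q)
E
```

```text
22.5833 [0.822  0.488  0.5957] [0.3658 0.8111 0.1875 0.2022 0.9066 1.3998] tilt (np.float64(71.6562238245573), np.float64(30.550610942396922)) x az 29.12027915724171 0.038534219863583845 61.148622918371984 [ 0.1343 -0.8081 -1.269 ]
30 [0.873 0.513 0.606] (np.float64(87.3324557892997), np.float64(30.54098129607364)) [0.369 0.905 0.19  0.319 0.545 1.296]
45 [0.822 0.483 0.7  ] (np.float64(88.20101769681183), np.float64(30.55048591745238)) [0.356 0.776 0.19  0.293 0.658 1.339]
60 [0.761 0.448 0.781] (np.float64(88.34510557722587), np.float64(30.562308049059737)) [0.336 0.645 0.19  0.281 0.785 1.371]
75 [0.693 0.409 0.848] (np.float64(87.63860514177561), np.float64(30.574601240652992)) [0.307 0.517 0.19  0.284 0.926 1.395]
90 [0.621 0.369 0.897] (np.float64(85.98814413215001), np.float64(30.584995386633818)) [0.267 0.394 0.19  0.303 1.079 1.413]
```

move_arm(
  rows=[25, 14.5, 29, 0, 25, 14.5, 29, 0, 25, 14.5, 29, 0, 25, 14.5, 29, 0, 25, 14.5, 29, 0, 25, 14.5, 29, 0, 25, 14.5, 29, 0, 25, 14.5, 29, 0, 25, 14.5, 29, 0, 25, 14.5, 29, 0],
)

```text
time_s: 23.42
eef_pos: [0.8174, 0.4823, 0.6727]
orientation: [0.728, 0.196, 0.634, -0.176]
contact_force: [0.6, 0.9, -0.4]
opening: 0.0381
grip_force: 61.2
```

move_arm(
  rows=[25, 14.5, 29, 0, 25, 14.5, 29, 0, 25, 14.5, 29, 0, 25, 14.5, 29, 0, 25, 14.5, 29, 0, 25, 14.5, 29, 0],
)

```text
time_s: 23.92
eef_pos: [0.8134, 0.4786, 0.7116]
orientation: [0.695, 0.187, 0.669, -0.186]
contact_force: [0.4, 0.1, -0.7]
opening: 0.0381
grip_force: 61.2
```

```bash
python3 st.py
python3 - <<'E'
from kin import *
from cell import telemetry
np.set_printoptions(precision=3,suppress=True)
q0=telemetry.read_state()['joint_positions']
x0,R0=fk(q0); t,az=tilt(R0)
# target: at (.45,-.25)-ish standoff with az 50 : check continuity for combined path
def path(pts,q,n=None):
    for p,a in pts:
        x,R=fk(q); cur=tilt(R)[1]; d=(np.array(p)-x)*1000; da=a-cur; m=int(max(np.ceil(np.linalg.norm(d)/40),np.ceil(abs(da)/6.5),1)); mx=0;qs=q
        for i in range(m):
            q2=run(q,[[*(d/m),da/m]],.6); mx=np.maximum(mx,np.abs(q2-q)*12) if i else np.abs(q2-q)*12; q=q2
        x,R=fk(q); print(m,x,tilt(R),q,'maxrate',mx)
    return q
for az in (40,50,60,75):
    print('---',az); a=np.radians(az)
    T=np.array([.6406,-.0325]); u=np.array([np.cos(a),np.sin(a)])
    path([((.55,.05,.70),az),((.42,-.30,.60),az),((*(T-u*.16),.30),az),((*(T-u*.10),.175),az),((*T,.175),az),((*T,.2),az)],q0)
E
```

```text
23.9167 [0.8134 0.4786 0.7116] [0.3533 0.7572 0.1875 0.2877 0.682  1.3465] tilt (np.float64(88.00054169547217), np.float64(30.55289389262738)) x az 17.804348082253554 0.03811157312318783 61.16682147499887 [ 0.4143  0.1335 -0.6937]
--- 40
13 [0.55 0.05 0.7 ] (np.float64(88.00054172873027), np.float64(39.99999908188738)) [-0.719 -0.127  1.415  1.494  1.433  0.298] maxrate [1.387 2.021 3.597 1.937 1.47  1.894]
10 [ 0.42 -0.3   0.6 ] (np.float64(88.00054188850379), np.float64(39.9999998557089)) [-1.403  0.258  1.254  1.565  2.102  0.055] maxrate [1.212 0.774 0.664 0.357 1.147 0.384]
9 [ 0.518 -0.135  0.3  ] (np.float64(88.00054153060115), np.float64(39.99999998434183)) [-1.089  0.369  1.955  1.396  1.704 -0.762] maxrate [0.505 0.592 1.355 0.611 0.604 1.228]
4 [ 0.564 -0.097  0.175] (np.float64(88.0005415453789), np.float64(39.99999999680101)) [-0.95   0.653  1.972  1.487  1.578 -1.048] maxrate [0.42  0.913 0.19  0.341 0.45  0.909]
3 [ 0.641 -0.032  0.175] (np.float64(88.00054153767614), np.float64(39.99999998011622)) [-0.724  0.686  1.888  1.677  1.462 -0.998] maxrate [0.924 0.164 0.418 
[... 2703 characters left out ...]
0.187  0.3  ] (np.float64(88.00054196235725), np.float64(75.00000021846323)) [-0.891  0.861  1.071  1.281  2.138 -0.45 ] maxrate [0.381 0.532 1.129 1.429 0.503 1.712]
4 [ 0.615 -0.129  0.175] (np.float64(88.00054196287212), np.float64(74.99999999190096)) [-0.817  0.978  1.208  1.197  1.993 -0.699] maxrate [0.227 0.433 0.552 0.358 0.438 0.842]
3 [ 0.641 -0.032  0.175] (np.float64(88.00054196283399), np.float64(74.99999999673385)) [-0.682  0.925  1.326  1.27   1.87  -0.726] maxrate [0.565 0.251 0.554 0.329 0.502 0.145]
1 [ 0.641 -0.033  0.2  ] (np.float64(88.00054196284081), np.float64(75.00000000000423)) [-0.682  0.885  1.327  1.281  1.881 -0.687] maxrate [0.    0.475 0.007 0.141 0.136 0.47 ]
```

move_arm(
  rows=[-6, -10, 0, 0, -9, -15, 0, 0, -12, -20, 0, 1, -18, -30, 0, 2, -20, -32, 0, 2, -20, -32, 0, 2, -20, -32, 0, 2, -20, -32, 0, 2, -20, -32, 0, 2, -20, -32, 0, 2],
)

```text
time_s: 24.75
eef_pos: [0.6478, 0.2124, 0.7117]
orientation: [0.664, 0.276, 0.64, -0.271]
contact_force: [0.8, -0.5, -1.2]
opening: 0.0385
grip_force: 61.2
```

move_arm(
  rows=[-20, -32, 0, 2, -20, -32, 0, 2, -20, -32, 0, 2, -20, -32, 0, 0, -20, -32, 0, 0],
)

```text
time_s: 25.17
eef_pos: [0.5486, 0.0519, 0.7111]
orientation: [0.65, 0.31, 0.624, -0.303]
contact_force: [0.9, 0.2, -0.5]
opening: 0.0382
grip_force: 61.2
```

```bash
python3 st.py
```

```text
25.1667 [0.5486 0.0519 0.7111] [-0.7255 -0.0006  1.2683  1.551   1.6309  0.3087] tilt (np.float64(87.89196962392838), np.float64(51.38265809188189)) x az 40.43869391877501 0.038183109546804414 61.16848662835764 [ 0.9173  0.166  -0.5076]
```

move_arm(
  rows=[-13, -35, -11, 0, -13, -35, -11, 0, -13, -35, -11, 0, -13, -35, -11, 0, -13, -35, -11, 0, -13, -35, -11, 0, -13, -35, -11, 0, -13, -35, -11, 0, -13, -35, -11, 0, -13, -35, -11, 0],
)

```text
time_s: 26.0
eef_pos: [0.4189, -0.2982, 0.6006]
orientation: [0.65, 0.31, 0.624, -0.303]
contact_force: [0.7, -0.5, -0.3]
opening: 0.038
grip_force: 61.2
```

move_arm(
  rows=[11, 13, -30, 0, 11, 13, -30, 0, 11, 13, -30, 0, 11, 13, -30, 0, 11, 13, -30, 0, 11, 13, -30, 0, 11, 13, -30, 0, 11, 13, -30, 0, 11, 13, -30, 0, 11, 13, -30, 0],
)

```text
time_s: 26.83
eef_pos: [0.5302, -0.1659, 0.2996]
orientation: [0.65, 0.31, 0.624, -0.303]
contact_force: [0.1, -0.7, -1.1]
opening: 0.0383
grip_force: 61.3
```

```bash
python3 st.py
python3 - <<'E'
from cell import telemetry, eyes
from h import *
s=telemetry.read_state();P=s['eef_pos'];c=eyes.camera('side');pickle.dump(c,open('side5.pkl','wb'));t=eyes.camera('top');pickle.dump(t,open('top5.pkl','wb'))
a=np.radians(51.4);u=np.array([np.cos(a),np.sin(a),0])
o=[]
for k,cc in (('S',c),('T',t)):
    A=proj(cc,[P-.019*u,P-.046*u,P-.019*u+[0,0,.027]]); print(k,np.round(A,1).tolist())
    u0,v0=np.int32(A[0])-[37,45]; I=cv2.resize(cc['img'][v0:v0+90,u0:u0+75],None,fx=5.33,fy=5.33,interpolation=cv2.INTER_CUBIC).astype(float)
    I=np.clip(255*(I/255)**.6,0,255).astype(np.uint8); print(u0,v0)
    for p,col in zip(A,((0,0,255),(0,255,0),(255,0,0))): cv2.circle(I,tuple(int(x) for x in (p-[u0,v0]+.5)*5.33),3,col,1)
    o.append(I)
cv2.imwrite('pics/hold.png',np.hstack(o))
E
```

```text
26.8333 [ 0.5302 -0.1659  0.2996] [-1.0612  0.5213  1.6981  1.298   1.8517 -0.6885] tilt (np.float64(87.7777011959001), np.float64(51.38028804037974)) x az 41.78372394168936 0.03828012595596748 61.27479624803527 [ 0.1223 -0.6752 -1.1427]
S [[336.7, 203.7], [336.7, 210.6], [336.9, 195.9]]
299 158
T [[351.8, 223.2], [363.1, 231.8], [353.0, 220.3]]
314 178
```

View pics/hold.png

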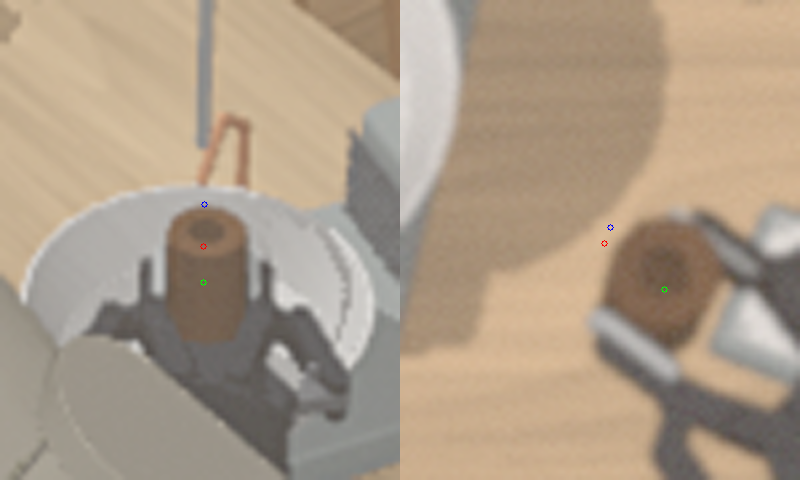

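Run:
```python
from h import *
S,T=ld('side5.pkl'),ld('top5.pkl'); P=np.array([.5302,-.1659,.2996]);a=np.radians(51.4);u=np.array([np.cos(a),np.sin(a),0])
H=tri([S,T],[(337.3,200.7),(363.2,227.8)]); print('hole top',H,'from TCP',H-P, 'expected axis',P-.046*u, H[2]-.032)
print('reproj',proj(S,[H]),proj(T,[H]))
pin=np.array([.6406,-.0325,.202]); print('pin-hole',pin-H)
# refine pin using both views' rod: pixel tip in side5 crop
print(tri([S,T],[(299+203/5.33-.5,158+146/5.33-.5),(277.8,178.2)]))
```

```text
hole top [ 0.50387235 -0.19918902  0.3303502 ] from TCP [-0.02632765 -0.03328902  0.0307502 ] expected axis [ 0.50150154 -0.20184994  0.2996    ] 0.2983501981399703
reproj [[337.04112224 200.76805715]] [[363.37330599 227.46863497]]
pin-hole [ 0.13672765  0.16668902 -0.1283502 ]
[ 0.638837   -0.03248755  0.2058052 ]
```

move_arm(
  rows=[0, 0, -35, 0, 0, 0, -35, 0, 0, 0, -35, 0, 0, 0, -34.6, 0, 23, 28, 0, 0, 23, 28, 0, 0, 23, 28, 0, 0, 23, 28, 0, 0, 23, 28, 0, 0, 0, 0, 0, 0],
)

```text
time_s: 27.77
eef_pos: [0.6466, -0.0226, 0.1632]
orientation: [0.649, 0.312, 0.624, -0.304]
contact_force: [0.5, 0.8, -0.5]
opening: 0.0381
grip_force: 61.1
```

```bash
python3 st.py
```

```text
27.7667 [ 0.6466 -0.0226  0.1632] [-0.7073  0.7782  1.7142  1.5178  1.5653 -0.9174] tilt (np.float64(87.91295416416449), np.float64(51.70241776440237)) x az 44.18720577539417 0.0380767911041046 61.078491599528206 [ 0.4996  0.7949 -0.4521]
```

move_arm(
  rows=[10, 12, 0, 0, 9.7, 11.4, 0, 0, 0, 0, 0, 0, 0, 0, 0, 0],
)

```text
time_s: 28.1
eef_pos: [0.6647, -0.0038, 0.1626]
orientation: [0.649, 0.311, 0.624, -0.303]
contact_force: [-0.2, 0.1, 0.6]
opening: 0.0384
grip_force: 61.1
```

```bash
python3 st.py
python3 - <<'E'
from cell import telemetry, eyes
from h import *
P=telemetry.read_state()['eef_pos'];c=eyes.camera('side');t=eyes.camera('top');pickle.dump(c,open('side6.pkl','wb'));pickle.dump(t,open('top6.pkl','wb'))
H=P+[-.0263,-.0333,.0308]
for cc,w in ((c,(316,365,150,215)),(t,(255,305,160,215))):
    print(np.round(proj(cc,[H,(.640,-.0325,.200)]),1).tolist())
    I=cc['img'].astype(int)
    for v in range(w[2],w[3]): print(v,''.join('B' if b[2]-b[0]>22 and b[2]<135 else '#' if b.sum()<170 else '+' if b.sum()<330 and abs(b[2]-b[0])<25 else '.' for b in I[v,w[0]:w[1]]))
E
```

```text
28.1 [ 0.6647 -0.0038  0.1626] [-0.6575  0.7875  1.6938  1.5606  1.5324 -0.9046] tilt (np.float64(87.90391026027507), np.float64(51.43963090259026)) x az 42.99375346062676 0.03839450088497657 61.10593898505613 [-0.2263  0.0986  0.6039]
[[337.0, 189.0], [336.5, 186.3]]
150 ..............B+++++++++++++#BBBBBBBBBBBBBBBBBBBB
151 ..............B++++++++++++##BBBBBBBBBBBBBBBBBBBB
152 ...............+#++++++++++#+BBBBBBBBBBBBBBBBBBBB
153 ...............B+#+++++++##+B..BBBBBBBBBBBBBBBBBB
154 ................B+++++++#++B.....BBBBBBBBBBBBBBBB
155 .................BB+++++BBB.......BBBBBBBBBBBBBBB
156 ....................+++B...........BBBBBBBBBBBBBB
157 ....................B++.............BBBBBBBBBBBBB
158 ....................B++...............BBBBBBBBBBB
159 ....................B++B...............BBBBBBBBBB
160 ....................B++..................BBBBBBBB
161 ....................B++...................BBBBBBB
162 ....................B++....................BBBBBB
163 ....................B++......................BBBB
164 ....................B++.......................BBB
165 .................
[... 5036 characters left out ...]
.......+++++++++++###########+++++++++##
203 .................++++++++++++############++++++###
204 ..................+++++++++++###############+#####
205 ....................++++++++######################
206 ......................+++++######+++##############
207 .........................+++####++..+++###########
208 ..........................++####+.....++##########
209 ...........................+###++.......++########
210 ...........................++##++.........+++#####
211 ............................+##++...........+++###
212 ............................++##++...........++###
213 .............................+###+............+###
214 .............................++###+...........++##
```

move_arm(
  rows=[1.6, 4.6, 0, 0, 0, 0, 0, 0, 0, 0, 0, 0],
)

```text
time_s: 28.45
eef_pos: [0.6659, 0.0013, 0.1614]
orientation: [0.65, 0.31, 0.624, -0.304]
contact_force: [0.3, 0.4, -1.7]
opening: 0.0382
grip_force: 61.1
```

move_arm(
  rows=[0, 0, 5, 0, 0, 0, 5, 0, 0, 0, 5, 0, 0, 0, 0, 0],
)

```text
time_s: 28.78
eef_pos: [0.666, 0.0019, 0.1771]
orientation: [0.65, 0.311, 0.624, -0.303]
contact_force: [5.3, 6.0, 1.9]
opening: 0.0384
grip_force: 60.8
```

move_arm(
  rows=[1.5, 1.5, 0, 0, 0, 0, 0, 0, 0, 0, 0, 0],
)

```text
time_s: 29.03
eef_pos: [0.6675, 0.003, 0.1768]
orientation: [0.65, 0.31, 0.624, -0.304]
contact_force: [0.4, -0.1, -0.0]
opening: 0.0384
grip_force: 61.2
```

move_arm(
  rows=[2, 2.2, 0, 0, 0, 0, 5, 0, 0, 0, 0, 0, 0, 0, 0, 0],
)

```text
time_s: 29.37
eef_pos: [0.6695, 0.0052, 0.1817]
orientation: [0.65, 0.31, 0.624, -0.303]
contact_force: [0.2, 0.5, -0.5]
opening: 0.0383
grip_force: 61.2
```

move_arm(
  rows=[0, 0, 4, 0, 0, 0, 2, 0, 0, 0, 0, 0, 0, 0, 0, 0],
)

```text
time_s: 29.7
eef_pos: [0.6694, 0.0052, 0.1875]
orientation: [0.65, 0.31, 0.624, -0.304]
contact_force: [0.2, 0.9, -0.5]
opening: 0.0383
grip_force: 61.3
```

move_arm(
  rows=[0, 0, 2, 0, 0, 0, 2, 0, 0, 0, 0, 0, 0, 0, 0, 0],
)

```text
time_s: 30.03
eef_pos: [0.6694, 0.0052, 0.191]
orientation: [0.65, 0.31, 0.624, -0.304]
contact_force: [0.1, -0.8, -4.8]
opening: 0.038
grip_force: 61.2
```

move_arm(
  rows=[0, 0, 2, 0, 0, 0, 2, 0, 0, 0, 0, 0, 0, 0, 0, 0],
)

```text
time_s: 30.37
eef_pos: [0.6694, 0.0052, 0.1953]
orientation: [0.65, 0.31, 0.624, -0.304]
contact_force: [0.4, -2.2, -6.2]
opening: 0.038
grip_force: 61.3
```

move_arm(
  rows=[0, 0, 2, 0, 0, 0, 2, 0, 0, 0, 0, 0, 0, 0, 0, 0, 0, 0, 0, 0, 0, 0, 0, 0],
)

```text
time_s: 30.87
eef_pos: [0.6694, 0.0052, 0.1992]
orientation: [0.65, 0.31, 0.624, -0.304]
contact_force: [-0.2, -1.3, -6.9]
opening: 0.0383
grip_force: 61.3
```

```bash
python3 st.py
python3 - <<'E'
from cell import eyes
from h import *
S=ld('side6.pkl')['img']; c=eyes.camera('side')
# quill barrel/pin shift: match barrel patch and block patch vertically
for n,(u,v,w,h) in {'quill top knob':(328,110,16,14),'block':(328,192,20,14)}.items():
    k=6;A=cv2.resize(S[v:v+h,u:u+w],None,fx=k,fy=k,interpolation=cv2.INTER_CUBIC);B=cv2.resize(c['img'][v-14:v+h+6,u-4:u+w+4],None,fx=k,fy=k,interpolation=cv2.INTER_CUBIC)
    m=cv2.minMaxLoc(cv2.matchTemplate(B,A,cv2.TM_CCOEFF_NORMED)); print(n,m[1],(m[3][0]/k-4,m[3][1]/k-14))
print(proj(c,[(.64,-.0325,.2),(.64,-.0325,.21),(.64,-.0325,.42),(.64,-.0325,.43)]))
I=c['img'].astype(int)
for v in range(150,196): print(v,''.join('B' if b[2]-b[0]>22 and b[2]<135 else '#' if b.sum()<170 else '+' if b.sum()<330 and abs(b[2]-b[0])<25 else '.' for b in I[v,322:352]))
E
```

```text
30.8667 [0.6694 0.0052 0.1992] [-0.6383  0.7173  1.6941  1.5718  1.5201 -0.832 ] tilt (np.float64(87.87348191000864), np.float64(51.448568325434984)) x az 39.34704595499132 0.03829131471101813 61.27305576784778 [-0.159  -1.2766 -6.8828]
quill top knob 0.8916381001472473 (0.0, -3.5)
block 0.9821003079414368 (-0.5, -11.5)
[[336.49987353 186.32742968]
 [336.5808342  183.75724253]
 [338.39755552 124.83745423]
 [338.48971807 121.78048406]]
150 ........B+#+++++++++++#BBBBBBB
151 ........B+++++++++++###BBBBBBB
152 .........+#+++++++++##BBBBBBBB
153 .........B+#+++++++##+B..BBBBB
154 ..........B+#++++##++B.....BBB
155 ...........BBB+++++BB.......BB
156 ..............+++B...........B
157 ..............B++.............
158 ..............B++.............
159 ..............B++B............
160 ..............B++.............
161 ..............B++.............
162 ..............B++.............
163 ..............B++.............
164 ..............B++.............
165 ..............+++.............
166 ..............+++.............
167 ..............+++.............
168 ..............+++..........
[... 248 characters left out ...]

176 ..........BBBB+++BBBB.........
177 .........BBBB++++BBBBB........
178 .........BBBB++++BBBBB........
179 .........BBBBB++BBBBBB........
180 .........BBBBBBBBBBBBBB.......
181 .........BBBBBBBBBBBB++.......
182 ........+BBBBBBBBBBBB++.B.....
183 .....++.+BBBBBBBBBBBB#+++B....
184 ....B#+.+BBBBBBBBBBBB#++#B....
185 ....B#+.+BBBBBBBBBBBB#+.#B....
186 ....B++..BBBBBBBBBBBB#+.+#....
187 ....B++.+BBBBBBBBBBBB#+.+#B...
188 ....B#+++BBBBBBBBBBBB#++##B...
189 BB..+####BBBBBBBBBBBB#++##B...
190 #+++####+BBBBBBBBBBBB##+###BB+
191 ######++##BBBBBBBBBBB#++####+#
192 ######++++#BBBBBBBBB##+#+#####
193 #######+##+BBBBBBBBB#+#+######
194 #######+##+BBBBBBBBB++########
195 ###+######+####B######+#######
```

```bash
python3 -c "
from cell import r
print(r.job_done())"
```

```text
the job is handed in; nothing more can be done
None
```

I pressed the three keys from left to right and handed in the job with the block held upright on the drive pin, hole up. Net force and camera put the quill lift at about 10–11 mm; the judge returned no verdict.

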